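# Set up the dry bath and load the amber vials

## Robot

A 7-joint arm with a two-finger parallel gripper is mounted at the origin on a cart in front of the work surface, level with it; the furniture and walls round the work are solid. World frame = base frame: x ahead of the robot, y to its left, z up, the work surface at z = 0. Lengths are in m, angles in degrees, forces in N, time in s.
With the tool pointing down it reaches from about 0.425 to 0.975 m from the base axis. Payload 16.7 kg.
Tool frame: the origin (TCP) lies between the finger pads; the fingertips stand 22 mm ahead of it and the grasp point (between the pads) lies 3 mm ahead of it; z points along the fingers, y is the line along which they close (so a half turn about z gives the same grasp; the last joint's range is limited). The gripper opens to 85 mm and grips with 20 to 120 N. Pads are 22 mm wide; open, the fingers measure 114 mm over their backs; the gripper's body (76 mm by 85 mm) begins 54 mm behind the grasp point. The pads swing forward as they close: fully open they stand 13 mm farther back than shut.
Start: joints at [-83.566, 24.414, 4.234, 92.017, -1.954, 63.644, -3.845], TCP at [0.175, 0.652, 0.215] pointing down, gripper open.
Joint ranges: [-163.25, 163.25], [-28.42, 122.38], [-70.27, 78.77], [12.13, 141.07], [-58.53, 238.53], [9.26, 117.41], [-156.51, 156.51]. Speed limits (degrees/s): [108.29, 108.29, 136.94, 136.94, 172.46, 172.46, 172.46].

## Interface

Orientations are given as a 3x3 rotation matrix whose columns are the frame's x, y, z axes.
In Python, from station import manip, cams, finder gives the robot as it stands.
- The arm moves only by the shell command python3 -m inch 'ROWS'. ROWS is JSON, a list of rows, each an object of numbers: "rx", "ry", "rz": the turn, a rotation vector about the tool's x, y, z in rad; "tx", "ty", "tz": the shift along the tool's x, y, z in mm; "jaw": the gripper command: -1 is fully open, 1 is shut, values between are in proportion. In form: [{"rx": .., "ry": .., "rz": .., "tx": .., "ty": .., "tz": .., "jaw": ..}, ...]. A call has 1 to 8 rows; each row shifts and turns the commanded pose from where the row before left it, along the tool's axes as they then stand; what a row does not reach is not made up. A row lasts 1/12 s, in which the tool goes at most 41.7 mm and 7.16 degrees, less where a joint would pass 70% of its speed; a pose out of reach is approached as far as the arm can. A call with a gripper value outside its range is refused whole. The fingers move at their own pace and stop on an object; the grip force is fixed at half the most. Time passes only in rows, so rows that do not move let the fingers close. It gives the time, the measured TCP pose, the force, the opening and the grip force at its end, in the units of the state.
- manip.read_state(): the state, without advancing time (a new reading comes with each control period).
- cams.camera(name): name is "side" or "top" or "wrist"; returns a dict with "image" (480x640x3 uint8, red, green, blue), "fx", "fy", "cx", "cy" (pixels), "view" (4x4, takes a point from world to camera coordinates). Camera axes: x right, y down, z forward; pixel columns grow to the right and rows downward; lengths in m; the calibration is good to about 2 mm. A picture is of the moment at which its call begins. There is no depth.
- manip.hand_in(): hands the job in; it is judged then, once.
Trained networks look in the newest picture that a camera, given by its name, has taken for a name from the list of things; names that differ only in an ending like _2 or _b are one class to them, and where a whole thing is asked for, a point or a joint stands for the part that bears it (a point fixed in the world has none). Each returns a list of dicts, best first, with "score" (0 to 1); they miss things now and then, are a little off and sometimes report something else, mostly with a low value. They report only what shows in the picture. A call takes as long as a camera call. They do not tell look-alikes from the thing itself.
- finder.search_frame(camera, name): "xyz" ([x, y, z] in m, in world coordinates, good to about 4 mm: the middle of the surface that is visible of it).
The state is a dict: "time_s": time; "joint_pos": joint angles; "qd": joint speeds; "effort": joint torques, N m; "ee_pos": TCP position; "tool_rot": TCP orientation; "wrist_force": force on the tool from outside, world axes, zero at the start; "wrist_torque": the same for the moment, N m; "opening": opening from 0.0 (shut) to 1.0 (fully open); "grasp_force": force on a finger pad.
Only numpy, scipy, OpenCV 4.12 (cv2) and the standard library are available. Lean on these libraries where they do the work, as an engineer would, in place of code of your own. Each camera call takes 0.05 s, during which the arm holds its last target. There are 200 camera calls.

## Task

Set up the dry bath for the three amber vials: seat the long heating block whose bores take these vials fully home in the long bay of the bath's tray, close the short bay with the plain solid block so that no heated floor is left bare, and stand the three amber vials upright in the bores of their block, one in each, right down on the bottom of the bore. Never tip a vial over, and leave the long microtube block and the clear jar where they are.

Things in the scene. Friction and masses are not known exactly. Their poses are not given: they have to be found in the camera images.
- dry_bath: fixed white block heater, 140 x 236 mm, panel at -x. Origin: on bench under the middle of its aluminium tray; z up, y along tray. Tray floor z 50 mm, lips and rib to z 63 mm (top 10 mm slope outward by 4 mm as lead-in). Bays 52 mm wide in x about x = 0: long bay y -28 to +104 mm (centre +38), short bay y -104 to -40 mm (centre -72). Both empty; nothing else rises above the lips.
- vial_block: loose aluminium block 46 x 124 x 45 mm, 0.55 kg, three large bores in its top at x = 0, y = -40, 0, +40 mm: 30 mm wide, 18 mm deep (floor 27 mm above underside), countersunk to 37 mm. Origin: centre of underside, z up, y along the 124 mm. Grasp across the 46 mm, near the top. Fits the long bay either way round, 3 to 4 mm clear each side.
- tube_block: bystander: loose aluminium microtube block of the same outside, 46 x 124 x 45 mm, 0.6 kg, with two rows of six small 10 mm holes, too small for the vials. Origin: centre of underside, z up, y along the 124 mm. Leave it alone.
- blank_block: loose plain solid aluminium block 46 x 56 x 45 mm, 0.28 kg, only a 6 mm threaded hole in the middle of its top. Origin: centre of underside, z up, y along the 56 mm. Grasp across the 46 mm, near the top. Fits the short bay either way round (its 56 mm along the bath's y), 3 to 4 mm clear each side.
- vial_0: amber glass vial with a black screw cap, upright, 24 mm wide, 54 mm high (cap the top 12 mm), 20 g. Origin: centre of its foot, z up. Grasp it near the top, with the fingertips no lower than 20 mm above its foot: in a bore its lowest 18 mm are inside the block.
- vial_1: amber glass vial with a black screw cap, upright, 24 mm wide, 54 mm high (cap the top 12 mm), 20 g. Origin: centre of its foot, z up. Grasp it near the top, with the fingertips no lower than 20 mm above its foot: in a bore its lowest 18 mm are inside the block.
- vial_2: amber glass vial with a black screw cap, upright, 24 mm wide, 54 mm high (cap the top 12 mm), 20 g. Origin: centre of its foot, z up. Grasp it near the top, with the fingertips no lower than 20 mm above its foot: in a bore its lowest 18 mm are inside the block.
- clear_jar: bystander: squat clear-glass jar with a white lid, 38 mm wide, 45 mm high, too wide for the bores. Origin: centre of its foot. Leave it alone.
Not all that is in view belongs to the job. What is shaped like the vial_2 but blue is not meant. Leave any turquoise look-alike of the blank_block alone.

How it is judged:
By the outcome, as a careful person would: the job done as asked, in the order asked, and still so for the second after the job is handed in, with the robot touching nothing.
It also fails if it takes over 120 s, if anything falls off the work surface, if the arm or the gripper's body presses on something with over 40 N, if the wrist force passes 120 N, or if a joint passes its speed limit or range.

## Working session

There is one attempt and no reset: what is moved stays moved. The work goes in short steps, Python scripts to look and compute and a shell command to move; the robot and the scene stay as the last step left them, time stands still between calls to the robot, and variables do not carry over. Pictures are saved under pics/ and viewed, at most 14 in all, crops included, and the job is handed in when it is done.

```bash
ls; mkdir -p pics; cat > h.py <<'E'
import numpy as np,cv2,json
from station import manip,cams,finder
def pic(n,f,crop=None,s=1):
    c=cams.camera(n);im=c["image"][:,:,::-1].copy()
    if crop: im=im[crop[1]:crop[3],crop[0]:crop[2]]
    if s!=1: im=cv2.resize(im,None,fx=s,fy=s,interpolation=cv2.INTER_CUBIC)
    cv2.imwrite("pics/"+f,im);return c
def ray(c,u,v,z):
    V=np.array(c["view"]);R=V[:3,:3];o=-R.T@V[:3,3]
    d=R.T@np.array([(u-c["cx"])/c["fx"],(v-c["cy"])/c["fy"],1]);return o+d*(z-o[2])/d[2]
def px(c,p):
    q=np.array(c["view"])@np.append(p,1);return [round(c["fx"]*q[0]/q[2]+c["cx"]),round(c["fy"]*q[1]/q[2]+c["cy"])]
E
python3 - <<'E'
from h import *
s=manip.read_state();print(s["time_s"],s["ee_pos"],np.round(s["tool_rot"],3))
for n in("top","side"):
    c=pic(n,n+"0.png")
    V=np.array(c["view"]);print(n,-V[:3,:3].T@V[:3,3],np.round(V[:3,:3],2).tolist(),c["fx"])
    for k in("dry_bath","vial_block","tube_block","blank_block","vial_0","clear_jar"):
        for r in finder.search_frame(n,k)[:6]:print(n,k,round(r["score"],2),np.round(r["xyz"],3),px(c,r["xyz"]))
E
```

```text
pics
0.0 [0.17464019 0.65154909 0.21452128] [[-0.966  0.259 -0.   ]
 [ 0.259  0.966 -0.001]
 [-0.    -0.001 -1.   ]]
top [ 0.44982773 -0.1055725   1.19661969] [[-0.01, -1.0, 0.02], [-1.0, 0.01, -0.06], [0.06, -0.02, -1.0]] 472.8839823614565
top dry_bath 0.66 [0.548 0.152 0.049] [205, 223]
top vial_block 0.84 [ 0.621 -0.279  0.043] [381, 192]
top vial_block 0.59 [ 0.429 -0.126  0.055] [320, 271]
top tube_block 0.55 [ 0.62  -0.091  0.042] [305, 193]
top blank_block 0.96 [ 0.402 -0.452  0.049] [454, 281]
top blank_block 0.8 [ 0.515 -0.415  0.043] [437, 235]
top vial_0 0.64 [ 0.429 -0.127  0.053] [320, 271]
top vial_0 0.61 [ 0.53  -0.132  0.052] [322, 229]
top vial_0 0.55 [ 0.501 -0.201  0.052] [350, 241]
top clear_jar 0.64 [ 0.442 -0.004  0.044] [269, 266]
side [ 0.07055411 -0.91706672  0.78445551] [[0.88, -0.48, 0.01], [-0.3, -0.56, -0.77], [0.37, 0.68, -0.63]] 579.7730773073057
side dry_bath 0.71 [0.543 0.132 0.046] [292, 179]
side vial_block 0.62 [ 0.612 -0.294  0.037] [422, 282]
side tube_block 0.71 [ 0.61  -0.116  0.043] [372, 229]
side blank_block 0.8 [ 0.509 -0.43   0.042] [420, 349]
side blank_block 0.56 [ 0.4   -0.472  0.049] [378, 390]
side vial_0 0.81 [ 0.503 -0.208  0.041] [350, 272]
side vial_0 0.73 [ 0.514 -0.077  0.034] [323, 235]
side vial_0 0.71 [ 0.428 -0.137  0.037] [298, 264]
side clear_jar 0.56 [ 0.437 -0.019  0.037] [277, 230]
```

View pics/top0.png

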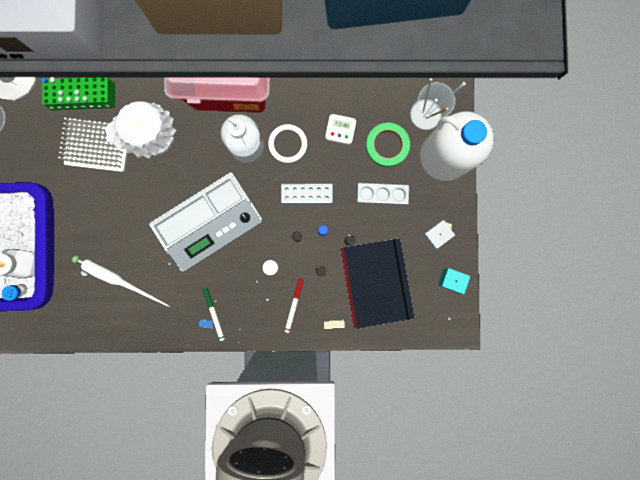

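View pics/side0.png

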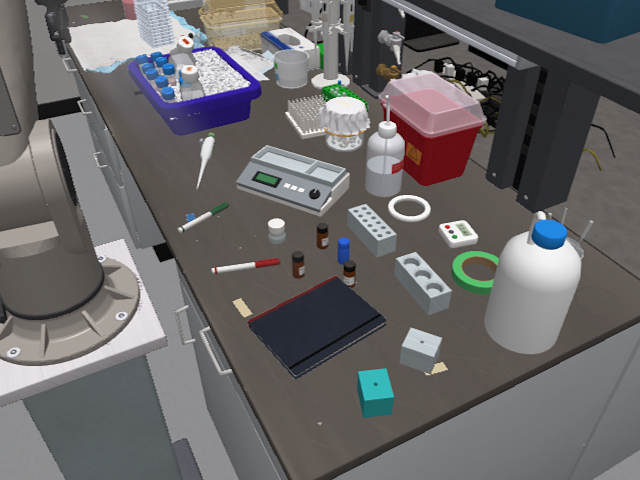

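The top view shows amber vials at (297,236), (350,240) and (321,271). Look-alikes:
- **Vials:** the blue vial at (323,230) is not meant.
- **Long blocks:** the three-bore vial_block is at (383,193). The microtube block at (306,193) is left alone.
- **Short blocks:** the grey blank is at (440,234). The turquoise one at (455,280) is left alone.

The jar is at (270,267), and the bath at (205,222) is turned about 30°. I'll check the choice in one close crop.

```bash
python3 - <<'E'
from h import *
c=pic("top","top1.png",(140,160,480,300),2.35)
im=c["image"];hsv=cv2.cvtColor(im,cv2.COLOR_RGB2HSV)
def rect(box,z,lo=120,name=""):
    x0,y0,x1,y1=box
    m=((hsv[y0:y1,x0:x1,2]>lo)&(hsv[y0:y1,x0:x1,1]<70)).astype(np.uint8)
    n,l,st,ce=cv2.connectedComponentsWithStats(m);i=1+np.argmax(st[1:,4])
    pts=np.argwhere(l==i)[:,::-1]+[x0,y0]
    h=cv2.minAreaRect(pts.astype(np.float32));b=cv2.boxPoints(h)
    w=np.array([ray(c,u,v,z)[:2] for u,v in b])
    e=w-np.roll(w,-1,0);L=np.linalg.norm(e,axis=1);k=np.argmax(L)
    print(name,"ctr",w.mean(0).round(4),"sides",L[:2].round(3),"long yaw",np.degrees(np.arctan2(e[k,1],e[k,0])).round(1),b.round(0).tolist())
rect((350,175,420,212),.045,130,"vialblock")
rect((275,175,340,212),.045,130,"tube")
rect((420,215,462,252),.045,130,"blank")
rect((140,165,270,280),.06,130,"bath")
for u,v in((297,236),(350,240),(321,271),(323,230)):print(ray(c,u,v,.054).round(4),im[v,u])
E
```

```text
vialblock ctr [ 0.6193 -0.2824] sides [0.049 0.127] long yaw 87.4 [[357.0, 202.0], [357.0, 182.0], [409.0, 184.0], [408.0, 204.0]]
tube ctr [ 0.6215 -0.0952] sides [0.125 0.047] long yaw 89.8 [[281.0, 183.0], [332.0, 183.0], [332.0, 202.0], [281.0, 202.0]]
blank ctr [ 0.5203 -0.4244] sides [0.067 0.049] long yaw 126.2 [[424.0, 233.0], [446.0, 217.0], [458.0, 233.0], [436.0, 249.0]]
bath ctr [0.5496 0.1473] sides [0.237 0.145] long yaw 122.6 [[148.0, 223.0], [231.0, 170.0], [263.0, 221.0], [179.0, 274.0]]
[ 0.5143 -0.0718  0.054 ] [74 72 66]
[ 0.5039 -0.2     0.054 ] [73 71 68]
[ 0.4295 -0.1293  0.054 ] [72 69 65]
[ 0.5285 -0.1348  0.054 ] [ 70 139 248]
```

View pics/top1.png

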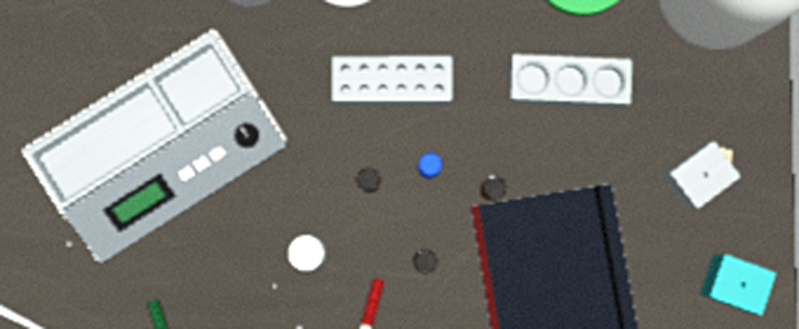

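```bash
cat >> h.py <<'E'
def psi(R): return np.degrees(np.arctan2(R[1][1],R[0][1]))
def plan(xyz,ps,n,st=None):
    s=st or manip.read_state();p=np.array(s["ee_pos"]);R=np.array(s["tool_rot"])
    d=np.array(xyz)-p;a=-np.radians((ps-psi(R)+180)%360-180)/n
    f=lambda t:np.array([[np.cos(t),-np.sin(t)],[np.sin(t),np.cos(t)]])
    M=sum(f(k*a) for k in range(n));l=R.T@d
    xy=np.linalg.solve(M,l[:2])
    print("n",n,"tx %.1f ty %.1f tz %.1f rz %.4f"%(*(xy*1000),l[2]/n*1000,a),"tilt",np.round(R[:2,2],3))
def st():
    s=manip.read_state();print("t",s["time_s"],np.round(s["ee_pos"],4),"psi",round(psi(np.array(s["tool_rot"])),2),"op",round(s["opening"],3),"gf",s["grasp_force"],"F",np.round(s["wrist_force"],1),"j7",s["joint_pos"][6])
E
python3 -c "
from h import *
plan((.52,.13,.33),32,24)"
```

```text
n 24 tx -24.9 ty -9.5 tz -4.8 rz 0.0313 tilt [-0. -0.]
```

```bash
R='x'
python3 -m inch '[{"tx":-24.9,"ty":-9.5,"tz":-5,"rz":0.0313},{"tx":-24.9,"ty":-9.5,"tz":-5,"rz":0.0313},{"tx":-24.9,"ty":-9.5,"tz":-5,"rz":0.0313},{"tx":-24.9,"ty":-9.5,"tz":-5,"rz":0.0313},{"tx":-24.9,"ty":-9.5,"tz":-5,"rz":0.0313},{"tx":-24.9,"ty":-9.5,"tz":-5,"rz":0.0313},{"tx":-24.9,"ty":-9.5,"tz":-5,"rz":0.0313},{"tx":-24.9,"ty":-9.5,"tz":-5,"rz":0.0313}]'
python3 -m inch '[{"tx":-24.9,"ty":-9.5,"tz":-5,"rz":0.0313},{"tx":-24.9,"ty":-9.5,"tz":-5,"rz":0.0313},{"tx":-24.9,"ty":-9.5,"tz":-5,"rz":0.0313},{"tx":-24.9,"ty":-9.5,"tz":-5,"rz":0.0313},{"tx":-24.9,"ty":-9.5,"tz":-5,"rz":0.0313},{"tx":-24.9,"ty":-9.5,"tz":-5,"rz":0.0313},{"tx":-24.9,"ty":-9.5,"tz":-5,"rz":0.0313},{"tx":-24.9,"ty":-9.5,"tz":-5,"rz":0.0313}]'
python3 -m inch '[{"tx":-24.9,"ty":-9.5,"tz":-5,"rz":0.0313},{"tx":-24.9,"ty":-9.5,"tz":-5,"rz":0.0313},{"tx":-24.9,"ty":-9.5,"tz":-5,"rz":0.0313},{"tx":-24.9,"ty":-9.5,"tz":-5,"rz":0.0313},{"tx":-24.9,"ty":-9.5,"tz":-5,"rz":0.0313},{"tx":-24.9,"ty":-9.5,"tz":-5,"rz":0.0313},{"tx":-24.9,"ty":-9.5,"tz":-5,"rz":0.0313},{"tx":-24.9,"ty":-9.5,"tz":-5,"rz":0.0313}]'
python3 -c "
from h import *
st()
c=pic('wrist','w0.png');V=np.array(c['view']);print(-V[:3,:3].T@V[:3,3],V[:3,:3].round(2).tolist(),c['fx'])
print(manip.read_state()['joint_pos'])"
```

```text
t 0.75 [0.1747 0.652  0.2152] psi 75.0 op 1.001 gf 0.0 F [-0.1  0.3  0.4] j7 -3.844464834608654
[0.09619185 0.67381169 0.37479272] [[0.26, 0.97, 0.0], [0.91, -0.25, 0.32], [0.31, -0.08, -0.95]] 371.861591239055
[-83.56642575  24.4137474    4.23654238  92.01529414  -1.9554866
  63.64192786  -3.8475593 ]$[0]: bad value
$[0]: bad value
$[0]: bad value
```

View pics/w0.png

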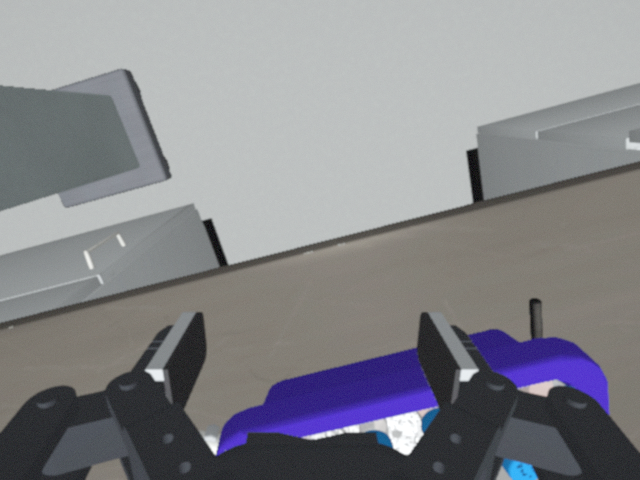

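The rows were refused, probably because every key is required. The wrist picture only shows the start view, with the purple tub below. I'll retry with full rows.

```bash
python3 -m inch '[{"rx":0,"ry":0,"tx":-24.9,"ty":-9.5,"tz":-5,"rz":0.0313,"jaw":-1},{"rx":0,"ry":0,"tx":-24.9,"ty":-9.5,"tz":-5,"rz":0.0313,"jaw":-1},{"rx":0,"ry":0,"tx":-24.9,"ty":-9.5,"tz":-5,"rz":0.0313,"jaw":-1},{"rx":0,"ry":0,"tx":-24.9,"ty":-9.5,"tz":-5,"rz":0.0313,"jaw":-1}]'
python3 -c "
from h import *
st()
plan((.50,.10,.33),32,20)"
```

```text
time_s: 1.13
ee_pos: [0.2589, 0.5847, 0.2354]
tool_rot: [[-0.925, 0.379, 0.0], [0.379, 0.925, -0.0], [-0.0, -0.0, -1.0]]
wrist_force: [0.9, -0.3, 0.9]
opening: 1.001
grasp_force: 0.0
t 1.1333 [0.2589 0.5847 0.2354] psi 67.74 op 1.001 gf 0.0 F [ 0.9 -0.3  0.9] j7 -1.662087491351013
n 20 tx -25.1 ty -11.3 tz -4.7 rz 0.0312 tilt [ 0. -0.]
```

```bash
python3 -m inch '[{"rx":0,"ry":0,"tx":-31.4,"ty":-14.1,"tz":-6,"rz":0.039,"jaw":-1},{"rx":0,"ry":0,"tx":-31.4,"ty":-14.1,"tz":-6,"rz":0.039,"jaw":-1},{"rx":0,"ry":0,"tx":-31.4,"ty":-14.1,"tz":-6,"rz":0.039,"jaw":-1},{"rx":0,"ry":0,"tx":-31.4,"ty":-14.1,"tz":-6,"rz":0.039,"jaw":-1},{"rx":0,"ry":0,"tx":-31.4,"ty":-14.1,"tz":-6,"rz":0.039,"jaw":-1},{"rx":0,"ry":0,"tx":-31.4,"ty":-14.1,"tz":-6,"rz":0.039,"jaw":-1},{"rx":0,"ry":0,"tx":-31.4,"ty":-14.1,"tz":-6,"rz":0.039,"jaw":-1},{"rx":0,"ry":0,"tx":-31.4,"ty":-14.1,"tz":-6,"rz":0.039,"jaw":-1}]' >/dev/null
python3 -m inch '[{"rx":0,"ry":0,"tx":-31.4,"ty":-14.1,"tz":-6,"rz":0.039,"jaw":-1},{"rx":0,"ry":0,"tx":-31.4,"ty":-14.1,"tz":-6,"rz":0.039,"jaw":-1},{"rx":0,"ry":0,"tx":-31.4,"ty":-14.1,"tz":-6,"rz":0.039,"jaw":-1},{"rx":0,"ry":0,"tx":-31.4,"ty":-14.1,"tz":-6,"rz":0.039,"jaw":-1},{"rx":0,"ry":0,"tx":-31.4,"ty":-14.1,"tz":-6,"rz":0.039,"jaw":-1},{"rx":0,"ry":0,"tx":-31.4,"ty":-14.1,"tz":-6,"rz":0.039,"jaw":-1},{"rx":0,"ry":0,"tx":-31.4,"ty":-14.1,"tz":-6,"rz":0.039,"jaw":-1},{"rx":0,"ry":0,"tx":-31.4,"ty":-14.1,"tz":-6,"rz":0.039,"jaw":-1}]' >/dev/null
python3 -c "
from h import *
st()
c=pic('wrist','w1.png')
np.savez('w1.npz',image=c['image'],view=c['view'],k=[c['fx'],c['fy'],c['cx'],c['cy']])"
```

```text
t 2.4667 [0.5032 0.1005 0.3317] psi 31.95 op 1.001 gf 0.0 F [0.7 0.3 0.5] j7 15.708453209230795
```

View pics/w1.png

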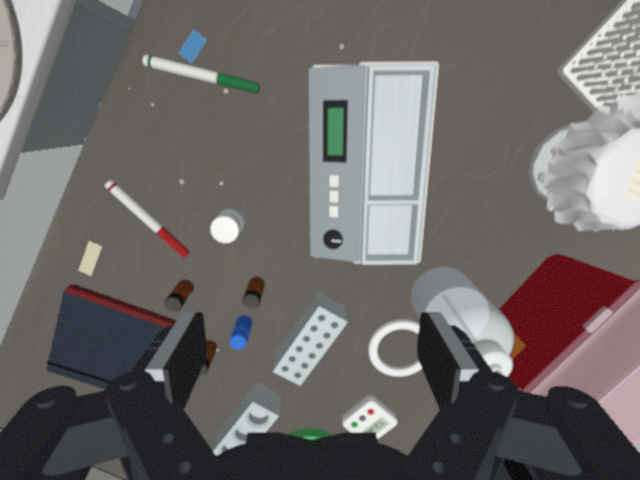

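The whole bath is in view: tray (362–438, 62–264), rib near row 202. I'll enlarge it to measure the inner edges.

```bash
python3 -c "
import numpy as np,cv2
im=np.load('w1.npz')['image'][:,:,::-1][50:280,300:450]
im=cv2.rotate(im,cv2.ROTATE_90_COUNTERCLOCKWISE)
cv2.imwrite('pics/w1c.png',cv2.resize(im,None,fx=3.4,fy=3.4,interpolation=cv2.INTER_CUBIC))"
```

```text
(no output)
```

View pics/w1c.png

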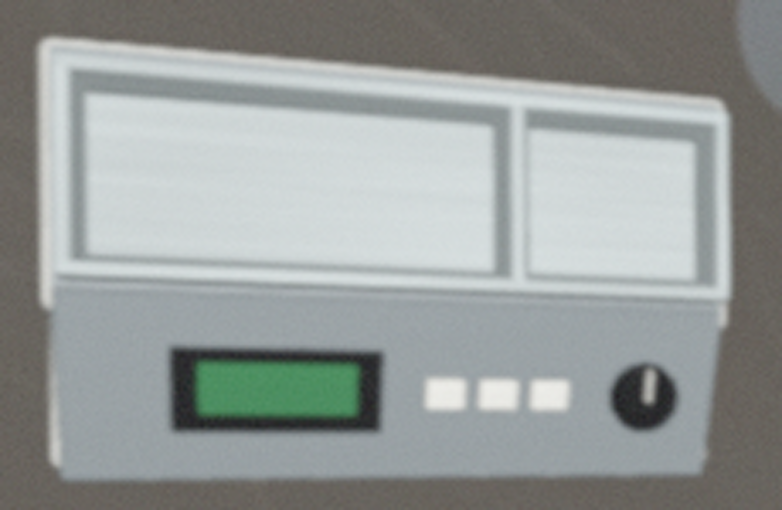

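```bash
python3 -c "
from h import *
from scipy.optimize import least_squares
d=np.load('w1.npz');V=d['view'];fx,fy,cx,cy=d['k']
P=[((85,93),(26,104,50)),((492,126),(26,-28,50)),((695,143),(26,-104,50)),((70,70),(30,108,63)),((511,107),(30,-32,63)),((527,113),(30,-36,63)),((714,125),(30,-108,63)),((70,260),(-30,108,63)),((714,287),(-30,-108,63))]
uv=np.array([(449-b/3.4,50+a/3.4) for (a,b),_ in P])-.0;X=np.array([p for _,p in P])/1000.
def proj(q):
    c,s=np.cos(q[2]),np.sin(q[2])
    W=np.c_[q[0]+c*X[:,0]-s*X[:,1],q[1]+s*X[:,0]+c*X[:,1],X[:,2],np.ones(len(X))]@V.T
    return np.c_[fx*W[:,0]/W[:,2]+cx,fy*W[:,1]/W[:,2]+cy]
r=least_squares(lambda q:(proj(q)-uv).ravel(),[.55,.15,.56])
print(r.x[:2],np.degrees(r.x[2]));print((proj(r.x)-uv).round(1).tolist())
x,y,t=r.x;c,s=np.cos(t),np.sin(t)
for n,Y in(('long',.038),('short',-.072)):print(n,(x-s*Y).round(4),(y+c*Y).round(4))
plan((.6,-.28,.33),-2.6,14)
"
```

```text
[0.57599129 0.16616049] 32.225705937795304
[[-0.3, 0.6], [-0.4, 0.1], [-0.3, -0.6], [0.6, -0.4], [-0.0, 0.2], [1.5, -1.2], [-0.0, 0.6], [-0.5, -0.0], [-0.7, 0.8]]
long 0.5557 0.1983
short 0.6144 0.1053
n 14 tx -27.9 ty -0.6 tz 0.2 rz 0.0424 tilt [ 0.002 -0.   ]
```

```bash
python3 -m inch '[{"rx":0,"ry":0,"tx":-27.9,"ty":-0.6,"tz":0.2,"rz":0.0424,"jaw":-1},{"rx":0,"ry":0,"tx":-27.9,"ty":-0.6,"tz":0.2,"rz":0.0424,"jaw":-1},{"rx":0,"ry":0,"tx":-27.9,"ty":-0.6,"tz":0.2,"rz":0.0424,"jaw":-1},{"rx":0,"ry":0,"tx":-27.9,"ty":-0.6,"tz":0.2,"rz":0.0424,"jaw":-1},{"rx":0,"ry":0,"tx":-27.9,"ty":-0.6,"tz":0.2,"rz":0.0424,"jaw":-1},{"rx":0,"ry":0,"tx":-27.9,"ty":-0.6,"tz":0.2,"rz":0.0424,"jaw":-1},{"rx":0,"ry":0,"tx":-27.9,"ty":-0.6,"tz":0.2,"rz":0.0424,"jaw":-1}]' >/dev/null
python3 -m inch '[{"rx":0,"ry":0,"tx":-27.9,"ty":-0.6,"tz":0.2,"rz":0.0424,"jaw":-1},{"rx":0,"ry":0,"tx":-27.9,"ty":-0.6,"tz":0.2,"rz":0.0424,"jaw":-1},{"rx":0,"ry":0,"tx":-27.9,"ty":-0.6,"tz":0.2,"rz":0.0424,"jaw":-1},{"rx":0,"ry":0,"tx":-27.9,"ty":-0.6,"tz":0.2,"rz":0.0424,"jaw":-1},{"rx":0,"ry":0,"tx":-27.9,"ty":-0.6,"tz":0.2,"rz":0.0424,"jaw":-1},{"rx":0,"ry":0,"tx":-27.9,"ty":-0.6,"tz":0.2,"rz":0.0424,"jaw":-1},{"rx":0,"ry":0,"tx":-27.9,"ty":-0.6,"tz":0.2,"rz":0.0424,"jaw":-1}]' >/dev/null
python3 -c "
from h import *
st()
c=pic('wrist','w2.png')
np.savez('w2.npz',image=c['image'],view=c['view'],k=[c['fx'],c['fy'],c['cx'],c['cy']])
for k in('vial_block','blank_block','vial_0'):
    for r in finder.search_frame('wrist',k)[:4]:print(k,round(r['score'],2),np.round(r['xyz'],3),px(c,r['xyz']))
"
```

```text
t 3.6833 [ 0.6031 -0.2707  0.3283] psi -2.02 op 1.001 gf 0.0 F [0.4 2.3 0.7] j7 31.73476614390117
vial_block 0.89 [ 0.618 -0.282  0.046] [322, 196]
blank_block 0.85 [ 0.52  -0.413  0.044] [251, 295]
blank_block 0.71 [ 0.406 -0.432  0.041] [169, 310]
vial_0 0.85 [ 0.506 -0.199  0.055] [221, 128]
vial_0 0.71 [ 0.523 -0.076  0.034] [228, 5]
vial_0 0.57 [ 0.44  -0.124  0.052] [151, 56]
vial_0 0.56 [ 0.533 -0.136  0.053] [240, 65]
```

View pics/w2.png

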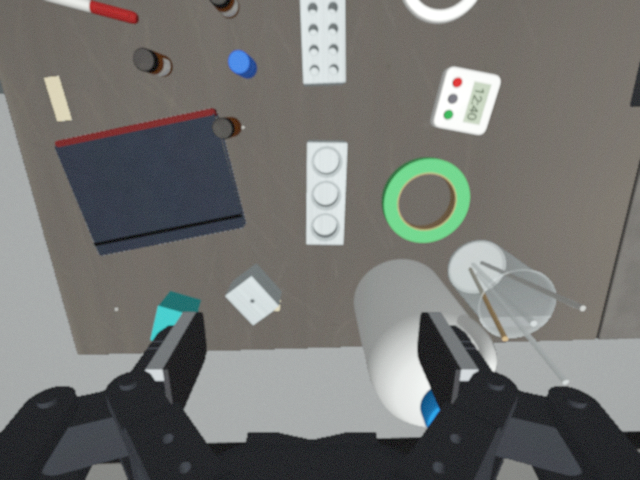

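The vial block is at (327,193), the grey blank at (252,300) with turquoise at (175,315), and the amber vials at (145,60), (222,128) and (220,5). I'll measure both blocks and the vial caps.

```bash
cat >> h.py <<'E'
def load(f):
    d=np.load(f);k=d['k'];return dict(image=d['image'],view=d['view'],fx=k[0],fy=k[1],cx=k[2],cy=k[3])
def rect(c,box,z,lo,name):
    im=c["image"];g=cv2.cvtColor(im,cv2.COLOR_RGB2HSV)
    x0,y0,x1,y1=box;S=4
    sub=cv2.resize(g[y0:y1,x0:x1],None,fx=S,fy=S,interpolation=cv2.INTER_LINEAR)
    m=((sub[...,2]>lo)&(sub[...,1]<60)).astype(np.uint8)
    m=cv2.morphologyEx(m,cv2.MORPH_OPEN,np.ones((9,9)))
    n,l,s,ce=cv2.connectedComponentsWithStats(m);i=1+np.argmax(s[1:,4])
    pts=(np.argwhere(l==i)[:,::-1]+.5)/S-.5+[x0,y0]
    w=np.array([ray(c,u,v,z)[:2] for u,v in pts[::3]])
    (cc,wh,a)=cv2.minAreaRect((w*1000).astype(np.float32));b=cv2.boxPoints((cc,wh,a))
    e=b[1]-b[0] if np.linalg.norm(b[1]-b[0])>np.linalg.norm(b[2]-b[1]) else b[2]-b[1]
    print(name,np.round(cc,1),"sides",np.round(wh,1),"long yaw",round(np.degrees(np.arctan2(e[1],e[0]))%180,1),"centroid",w.mean(0).round(4))
E
python3 -c "
from h import *
c=load('w2.npz')
for lo in(165,185,200):
  rect(c,(290,130,365,255),.045,lo,'vb %d'%lo)
  rect(c,(215,255,290,335),.045,lo,'bl %d'%lo)
g=c['image'];print(g[193,312],g[160,360],g[300,262],g[280,266],g[190,327],g[207,327])
"
```

```text
vb 165 [ 621.6 -281.7] sides [126.   47.6] long yaw 87.3 centroid [ 0.6217 -0.2781]
bl 165 [ 521.7 -422.1] sides [48.4 61.9] long yaw 126.2 centroid [ 0.5206 -0.4202]
vb 185 [ 621.5 -281.7] sides [124.9  46.7] long yaw 87.4 centroid [ 0.6216 -0.2776]
bl 185 [ 521.6 -422. ] sides [46.8 60.3] long yaw 126.3 centroid [ 0.5206 -0.4202]
vb 200 [ 621.6 -281.7] sides [123.7  45.8] long yaw 87.3 centroid [ 0.6215 -0.2768]
bl 200 [ 521.5 -422.1] sides [45.  59.1] long yaw 126.4 centroid [ 0.5206 -0.4202]
[195 203 204] [115 110 103] [215 223 224] [117 123 123] [220 228 229] [172 181 181]
```

```bash
python3 -c "
from h import *
st();plan((.6216,-.2817,.10),-2.7,8)"
```

```text
t 3.8833 [ 0.6027 -0.2703  0.3282] psi -2.02 op 1.001 gf 0.0 F [0.  0.7 0.3] j7 31.690787094432075
n 8 tx -1.3 ty 2.4 tz 28.5 rz 0.0015 tilt [-0. -0.]
```

```bash
python3 -m inch '[{"rx":0,"ry":0,"tx":-1.3,"ty":2.4,"tz":28.5,"rz":0.0015,"jaw":-1},{"rx":0,"ry":0,"tx":-1.3,"ty":2.4,"tz":28.5,"rz":0.0015,"jaw":-1},{"rx":0,"ry":0,"tx":-1.3,"ty":2.4,"tz":28.5,"rz":0.0015,"jaw":-1},{"rx":0,"ry":0,"tx":-1.3,"ty":2.4,"tz":28.5,"rz":0.0015,"jaw":-1},{"rx":0,"ry":0,"tx":-1.3,"ty":2.4,"tz":28.5,"rz":0.0015,"jaw":-1},{"rx":0,"ry":0,"tx":-1.3,"ty":2.4,"tz":28.5,"rz":0.0015,"jaw":-1},{"rx":0,"ry":0,"tx":-1.3,"ty":2.4,"tz":28.5,"rz":0.0015,"jaw":-1},{"rx":0,"ry":0,"tx":-1.3,"ty":2.4,"tz":28.5,"rz":0.0015,"jaw":-1}]' >/dev/null
python3 -c "
from h import *
st();plan((.6216,-.2817,.04),-2.7,4)"
```

```text
t 4.55 [ 0.6224 -0.2789  0.0991] psi -2.49 op 0.999 gf 0.0 F [ 1.2  0.2 -1.1] j7 38.76555305630714
n 4 tx -0.7 ty -0.2 tz 14.8 rz 0.0009 tilt [0.    0.001]
```

```bash
python3 -m inch '[{"rx":0,"ry":0,"tx":-0.7,"ty":-0.2,"tz":15,"rz":0.001,"jaw":-1},{"rx":0,"ry":0,"tx":-0.7,"ty":-0.2,"tz":15,"rz":0.001,"jaw":-1},{"rx":0,"ry":0,"tx":-0.7,"ty":-0.2,"tz":15,"rz":0.001,"jaw":-1},{"rx":0,"ry":0,"tx":-0.7,"ty":-0.2,"tz":14,"rz":0.001,"jaw":-1},{"rx":0,"ry":0,"tx":0,"ty":0,"tz":0,"rz":0,"jaw":-1}]' >/dev/null
python3 -c "
from h import *
st()"
python3 -m inch '[{"rx":0,"ry":0,"tx":0,"ty":0,"tz":0,"rz":0,"jaw":1},{"rx":0,"ry":0,"tx":0,"ty":0,"tz":0,"rz":0,"jaw":1},{"rx":0,"ry":0,"tx":0,"ty":0,"tz":0,"rz":0,"jaw":1},{"rx":0,"ry":0,"tx":0,"ty":0,"tz":0,"rz":0,"jaw":1},{"rx":0,"ry":0,"tx":0,"ty":0,"tz":0,"rz":0,"jaw":1},{"rx":0,"ry":0,"tx":0,"ty":0,"tz":0,"rz":0,"jaw":1},{"rx":0,"ry":0,"tx":0,"ty":0,"tz":0,"rz":0,"jaw":1},{"rx":0,"ry":0,"tx":0,"ty":0,"tz":0,"rz":0,"jaw":1}]' >/dev/null
python3 -c "
from h import *
st()"
```

```text
t 4.9667 [ 0.6199 -0.2828  0.0392] psi -2.85 op 1.005 gf 0.0 F [ 0.4  0.6 -0.1] j7 40.91007044854331
t 5.6333 [ 0.6208 -0.2835  0.0415] psi -2.85 op -0.004 gf 0.0 F [-0.5  0.1 -1.2] j7 40.87237514751681
```

The jaw closed with nothing in it, so I'll look.

```bash
python3 -c "
from h import *
st();c=cams.camera('wrist');w=c['image'][:,:,::-1];d=cams.camera('side')['image'][:,:,::-1][180:360,300:480]
cv2.imwrite('pics/w3.png',np.hstack([cv2.resize(w,(440,330)),cv2.resize(d,(330,330))]))
"
```

```text
t 5.6333 [ 0.6208 -0.2835  0.0415] psi -2.85 op -0.004 gf 0.0 F [-0.5  0.1 -1.2] j7 40.87237514751681
```

View pics/w3.png

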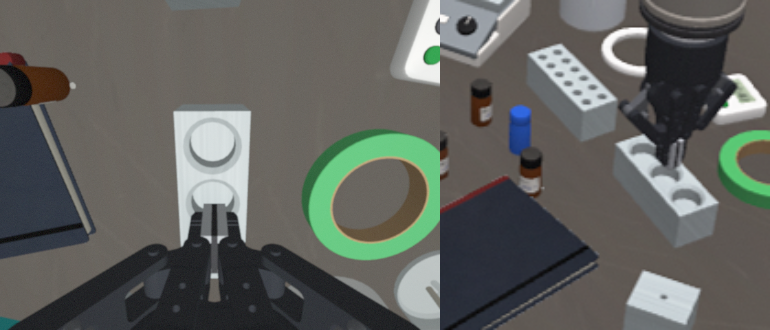

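The fingers are shut over the block's middle bore, with the block unmoved. I'll compare the reported TCP with where the cameras see the tips.

```bash
python3 -c "
from h import *
s=manip.read_state();p=s['ee_pos']
c=cams.camera('side');w=cams.camera('wrist')
for dz in(-.022,0,.02,.04):print(dz,px(c,p+[0,0,dz]),px(w,p+[0,0,dz]))
print(px(c,[.6216,-.2817,.045]))
for n in('side','wrist'):print([(round(r['score'],2),np.round(r['xyz'],3)) for r in finder.search_frame(n,'vial_block')])
im=c['image'][:,:,::-1][215:305,370:490];a=cv2.resize(im,None,fx=4,fy=4,interpolation=cv2.INTER_CUBIC)
b=w['image'][:,:,::-1][150:390,220:400];b=cv2.resize(b,(270,360))
cv2.imwrite('pics/w4.png',np.hstack([a,b]))
"
```

```text
-0.022 [422, 284] [309, 278]
0 [423, 275] [309, 297]
0.02 [424, 267] [308, 319]
0.04 [425, 259] [308, 347]
[423, 273]
[(0.83, array([ 0.608, -0.301,  0.033]))]
[(0.77, array([ 0.621, -0.256,  0.046]))]
```

View pics/w4.png

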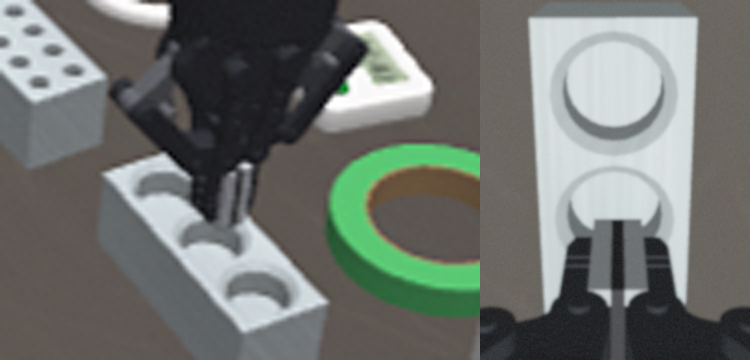

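```bash
python3 -c "
from h import *
s=manip.read_state();p=s['ee_pos'];R=np.array(s['tool_rot']);w=cams.camera('wrist');V=np.array(w['view'])
print('now',R.T@(-V[:3,:3].T@V[:3,3]-p), s['time_s'],p)
print(s['joint_pos'],R.round(3).tolist())
"
python3 -m inch '[{"rx":0,"ry":0,"tx":0,"ty":0,"tz":-5,"rz":0,"jaw":-1},{"rx":0,"ry":0,"tx":0,"ty":0,"tz":-10,"rz":0,"jaw":-1},{"rx":0,"ry":0,"tx":0,"ty":0,"tz":-10,"rz":0,"jaw":-1},{"rx":0,"ry":0,"tx":0,"ty":0,"tz":-10,"rz":0,"jaw":-1},{"rx":0,"ry":0,"tx":0,"ty":0,"tz":0,"rz":0,"jaw":-1},{"rx":0,"ry":0,"tx":0,"ty":0,"tz":0,"rz":0,"jaw":-1}]'
python3 -c "
from h import *
s=manip.read_state();p=s['ee_pos'];R=np.array(s['tool_rot']);w=cams.camera('wrist');V=np.array(w['view'])
print('up',R.T@(-V[:3,:3].T@V[:3,3]-p), s['time_s'],p);st()
c=cams.camera('side')
im=c['image'][:,:,::-1][195:315,350:510];a=cv2.resize(im,None,fx=3,fy=3,interpolation=cv2.INTER_CUBIC)
b=cv2.resize(w['image'][:,:,::-1],(480,360))[:,160:]
cv2.imwrite('pics/w5.png',np.hstack([a,b]))
for t in(-.022,-.009,.0):
  for sg in(-1,1):
    q=p+R[:,1]*.0425*sg+[0,0,t];print(t,sg,px(c,q),px(w,q))
"
```

```text
now [ 0.08321617  0.00131837 -0.15956789] 5.9333 [ 0.62078447 -0.28353232  0.04140164]
[ -5.46799481  40.74602009  35.71850041  99.67368565 -30.07687214
  49.48315562  40.87461554] [[0.05, 0.999, -0.0], [0.999, -0.05, -0.0], [-0.0, -0.0, -1.0]]
time_s: 6.48
ee_pos: [0.6214, -0.2836, 0.0775]
tool_rot: [[0.05, 0.999, 0.002], [0.999, -0.05, -0.0], [-0.0, 0.002, -1.0]]
wrist_force: [0.4, 0.4, -0.2]
opening: 0.848
grasp_force: 0.0
up [ 0.08318759  0.00131327 -0.15956859] 6.4833 [ 0.6213696  -0.28360149  0.07752305]
t 6.5333 [ 0.621  -0.2833  0.0768] psi -2.84 op 0.925 gf 0.0 F [-0.6  0.3 -0.6] j7 39.634505358203945
-0.022 -1 [405, 276] [229, 278]
-0.022 1 [443, 263] [388, 278]
-0.009 -1 [405, 271] [224, 289]
-0.009 1 [444, 258] [393, 289]
0.0 -1 [406, 267] [219, 297]
0.0 1 [444, 255] [397, 297]
```

View pics/w5.png

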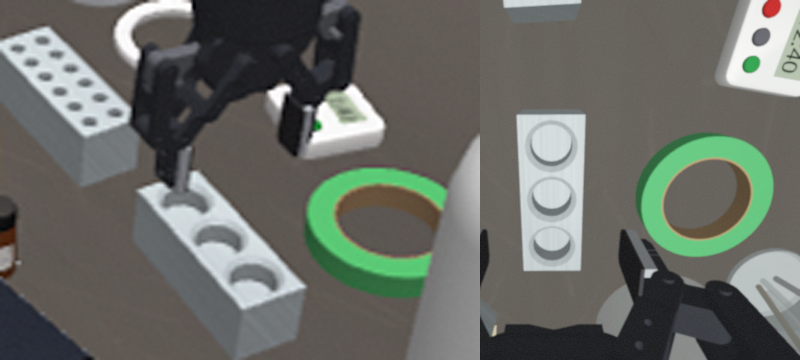

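The tips look higher than reported: the right fingertip is at wrist pixel (407,309) against the predicted (393,289). I'll fit the block in this wrist view to separate a pose error from a finger offset.

```bash
python3 -c "
from h import *
s=manip.read_state();p=s['ee_pos'];R=np.array(s['tool_rot']);w=cams.camera('wrist')
t=np.radians(87.3-90);c,si=np.cos(t),np.sin(t)
for a,b in((-23,62),(23,62),(-23,-62),(23,-62)):
  q=np.array([.6216+c*a/1e3-si*b/1e3,-.2817+si*a/1e3+c*b/1e3,.045]);print(px(w,q))
g=cv2.cvtColor(w['image'],cv2.COLOR_RGB2GRAY)
print('row200',np.where(g[200,230:380]>190)[0][[0,-1]]+230,'row340',np.where(g[340,230:380]>190)[0][[0,-1]]+230,'col 290',np.where(g[100:420,272]>190)[0][[0,-1]]+100)
for dz in (-.022,-.009,0,.01,.02):print(dz,px(w,p+R[:,1]*.04+[0,0,dz]),px(w,p-R[:,1]*.04+[0,0,dz]))
st();cv2.imwrite('pics/w6.png',w['image'][:,:,::-1])
"
```

```text
[264, 155]
[355, 155]
[273, 362]
[348, 362]
row200 [266 353] row340 [272 348] col 290 [154 347]
-0.022 [384, 278] [234, 278]
-0.009 [388, 289] [229, 289]
0 [392, 297] [225, 297]
0.01 [397, 308] [220, 308]
0.02 [402, 319] [215, 319]
t 6.6333 [ 0.6206 -0.2833  0.0761] psi -2.85 op 0.998 gf 0.0 F [-0.   0.4  0.8] j7 39.63420640656074
```

View pics/w6.png

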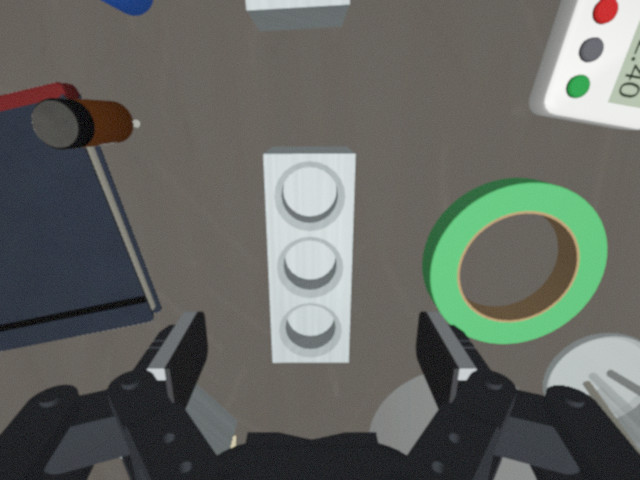

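The block's corners project exactly, so the cameras and pose agree. The picture shows the fingertips about 27 mm *behind* the reported TCP when open and about 20 mm when shut, and the side view confirms it. I'll use the seen fingertips: grasp with TCP z ≈ -0.004, in steps and watching the force.

```bash
python3 -m inch '[{"rx":0,"ry":0,"tx":1.5,"ty":0.7,"tz":15,"rz":0,"jaw":-1},{"rx":0,"ry":0,"tx":0,"ty":0,"tz":15,"rz":0,"jaw":-1},{"rx":0,"ry":0,"tx":0,"ty":0,"tz":15,"rz":0,"jaw":-1},{"rx":0,"ry":0,"tx":0,"ty":0,"tz":10,"rz":0,"jaw":-1},{"rx":0,"ry":0,"tx":0,"ty":0,"tz":0,"rz":0,"jaw":-1}]'
python3 -m inch '[{"rx":0,"ry":0,"tx":0,"ty":0,"tz":8,"rz":0,"jaw":-1},{"rx":0,"ry":0,"tx":0,"ty":0,"tz":8,"rz":0,"jaw":-1},{"rx":0,"ry":0,"tx":0,"ty":0,"tz":8,"rz":0,"jaw":-1},{"rx":0,"ry":0,"tx":0,"ty":0,"tz":0,"rz":0,"jaw":-1}]'
python3 -c "
from h import *
st();w=cams.camera('wrist');c=cams.camera('side')
a=cv2.resize(c['image'][:,:,::-1][195:315,350:510],None,fx=3,fy=3,interpolation=cv2.INTER_CUBIC);b=cv2.resize(w['image'][:,:,::-1],(480,360))[:,160:]
cv2.imwrite('pics/w7.png',np.hstack([a,b]))"
```

```text
time_s: 7.05
ee_pos: [0.6199, -0.2813, 0.018]
tool_rot: [[0.05, 0.999, -0.004], [0.999, -0.05, 0.001], [0.001, -0.004, -1.0]]
wrist_force: [-0.4, -0.3, -0.4]
opening: 1.001
grasp_force: 0.0
time_s: 7.38
ee_pos: [0.6209, -0.2816, -0.0042]
tool_rot: [[0.05, 0.999, -0.002], [0.999, -0.05, 0.001], [0.001, -0.002, -1.0]]
wrist_force: [-0.2, 0.8, -0.6]
opening: 1.003
grasp_force: 0.0
t 7.3833 [ 0.6209 -0.2816 -0.0042] psi -2.85 op 1.003 gf 0.0 F [-0.2  0.8 -0.6] j7 42.33785870941022
```

View pics/w7.png

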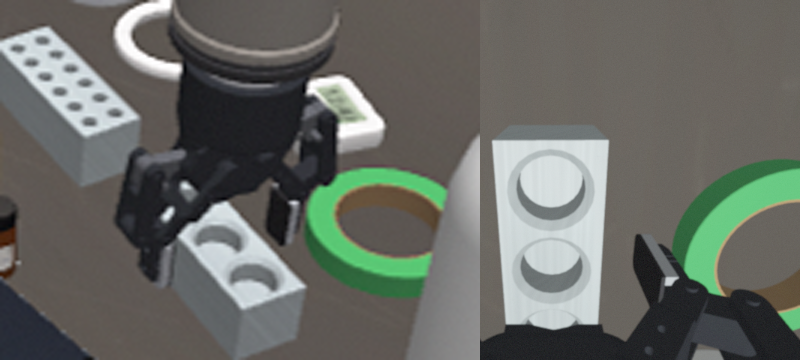

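The fingers now straddle the block at its middle bore: tips at (160,280) and (288,240) in the left half. Closing.

```bash
python3 -m inch '[{"rx":0,"ry":0,"tx":0,"ty":0,"tz":0,"rz":0,"jaw":1},{"rx":0,"ry":0,"tx":0,"ty":0,"tz":0,"rz":0,"jaw":1},{"rx":0,"ry":0,"tx":0,"ty":0,"tz":0,"rz":0,"jaw":1},{"rx":0,"ry":0,"tx":0,"ty":0,"tz":0,"rz":0,"jaw":1},{"rx":0,"ry":0,"tx":0,"ty":0,"tz":0,"rz":0,"jaw":1},{"rx":0,"ry":0,"tx":0,"ty":0,"tz":0,"rz":0,"jaw":1}]'
python3 -m inch '[{"rx":0,"ry":0,"tx":0,"ty":0,"tz":-10,"rz":0,"jaw":1},{"rx":0,"ry":0,"tx":0,"ty":0,"tz":-10,"rz":0,"jaw":1},{"rx":0,"ry":0,"tx":0,"ty":0,"tz":-20,"rz":0,"jaw":1},{"rx":0,"ry":0,"tx":0,"ty":0,"tz":-25,"rz":0,"jaw":1},{"rx":0,"ry":0,"tx":0,"ty":0,"tz":-25,"rz":0,"jaw":1},{"rx":0,"ry":0,"tx":0,"ty":0,"tz":-25,"rz":0,"jaw":1},{"rx":0,"ry":0,"tx":0,"ty":0,"tz":-20,"rz":0,"jaw":1},{"rx":0,"ry":0,"tx":0,"ty":0,"tz":0,"rz":0,"jaw":1}]'
python3 -c "
from h import *
st();plan((.5557,.1983,.135),32.2,18)"
```

```text
time_s: 7.98
ee_pos: [0.6216, -0.2822, -0.002]
tool_rot: [[0.05, 0.999, 0.0], [0.999, -0.05, -0.0], [-0.0, 0.0, -1.0]]
wrist_force: [-1.4, 1.2, 5.3]
opening: 0.53
grasp_force: 63.3
time_s: 8.65
ee_pos: [0.6232, -0.2832, 0.1375]
tool_rot: [[0.05, 0.999, 0.006], [0.999, -0.05, -0.002], [-0.001, 0.006, -1.0]]
wrist_force: [0.0, 0.0, -6.8]
opening: 0.529
grasp_force: 63.5
t 8.65 [ 0.6232 -0.2832  0.1375] psi -2.88 op 0.529 gf 63.5388008505106 F [ 0.   0.  -6.8] j7 37.512664408992286
n 18 tx 27.3 ty 2.7 tz 0.1 rz -0.0340 tilt [ 0.006 -0.002]
```

```bash
python3 -m inch '[{"rx":0,"ry":0,"tx":27.3,"ty":2.7,"tz":0,"rz":-0.034,"jaw":1},{"rx":0,"ry":0,"tx":27.3,"ty":2.7,"tz":0,"rz":-0.034,"jaw":1},{"rx":0,"ry":0,"tx":27.3,"ty":2.7,"tz":0,"rz":-0.034,"jaw":1},{"rx":0,"ry":0,"tx":27.3,"ty":2.7,"tz":0,"rz":-0.034,"jaw":1},{"rx":0,"ry":0,"tx":27.3,"ty":2.7,"tz":0,"rz":-0.034,"jaw":1},{"rx":0,"ry":0,"tx":27.3,"ty":2.7,"tz":0,"rz":-0.034,"jaw":1},{"rx":0,"ry":0,"tx":27.3,"ty":2.7,"tz":0,"rz":-0.034,"jaw":1},{"rx":0,"ry":0,"tx":27.3,"ty":2.7,"tz":0,"rz":-0.034,"jaw":1}]' >/dev/null
python3 -m inch '[{"rx":0,"ry":0,"tx":27.3,"ty":2.7,"tz":0,"rz":-0.034,"jaw":1},{"rx":0,"ry":0,"tx":27.3,"ty":2.7,"tz":0,"rz":-0.034,"jaw":1},{"rx":0,"ry":0,"tx":27.3,"ty":2.7,"tz":0,"rz":-0.034,"jaw":1},{"rx":0,"ry":0,"tx":27.3,"ty":2.7,"tz":0,"rz":-0.034,"jaw":1},{"rx":0,"ry":0,"tx":27.3,"ty":2.7,"tz":0,"rz":-0.034,"jaw":1},{"rx":0,"ry":0,"tx":27.3,"ty":2.7,"tz":0,"rz":-0.034,"jaw":1},{"rx":0,"ry":0,"tx":27.3,"ty":2.7,"tz":0,"rz":-0.034,"jaw":1},{"rx":0,"ry":0,"tx":27.3,"ty":2.7,"tz":0,"rz":-0.034,"jaw":1}]' >/dev/null
python3 -m inch '[{"rx":0,"ry":0,"tx":27.3,"ty":2.7,"tz":0,"rz":-0.034,"jaw":1},{"rx":0,"ry":0,"tx":27.3,"ty":2.7,"tz":0,"rz":-0.034,"jaw":1},{"rx":0,"ry":0,"tx":0,"ty":0,"tz":0,"rz":0,"jaw":1},{"rx":0,"ry":0,"tx":0,"ty":0,"tz":0,"rz":0,"jaw":1}]' >/dev/null
python3 -c "
from h import *
st();plan((.5557,.1983,.09),32.2,3)
c=cams.camera('wrist')
im=c['image'];np.savez('w8.npz',image=im,view=c['view'],k=[c['fx'],c['fy'],c['cx'],c['cy']])
rect(c,(180,60,460,330),manip.read_state()['ee_pos'][2]+.002+.045,200,'held')
"
```

```text
t 10.3167 [0.5523 0.201  0.1319] psi 32.39 op 0.527 gf 63.39380398392677 F [ 0.7 -0.8 -5.5] j7 20.705310361183937
n 3 tx -1.4 ty 0.5 tz 14.0 rz 0.0011 tilt [-0.001  0.   ]
held [533.9 232.5] sides [46.2 50.6] long yaw 122.4 centroid [0.5328 0.2341]
```

```bash
python3 -m inch '[{"rx":0,"ry":0,"tx":-4,"ty":0,"tz":12,"rz":0.003,"jaw":1},{"rx":0,"ry":0,"tx":0,"ty":0,"tz":15,"rz":0,"jaw":1},{"rx":0,"ry":0,"tx":0,"ty":0,"tz":15,"rz":0,"jaw":1},{"rx":0,"ry":0,"tx":0,"ty":0,"tz":13,"rz":0,"jaw":1},{"rx":0,"ry":0,"tx":0,"ty":0,"tz":0,"rz":0,"jaw":1},{"rx":0,"ry":0,"tx":0,"ty":0,"tz":0,"rz":0,"jaw":1}]'
python3 -c "
from h import *
st();plan((.5557,.1983,.05),32.2,1)
c=cams.camera('wrist')
rect(c,(180,60,460,330),manip.read_state()['ee_pos'][2]+.002+.045,200,'held')
"
```

```text
time_s: 10.87
ee_pos: [0.5554, 0.1947, 0.0765]
tool_rot: [[-0.529, 0.848, -0.001], [0.848, 0.529, -0.001], [-0.0, -0.002, -1.0]]
wrist_force: [0.1, 0.3, -6.6]
opening: 0.53
grasp_force: 63.3
t 10.8667 [0.5554 0.1947 0.0765] psi 31.95 op 0.53 gf 63.25610250234604 F [ 0.1  0.3 -6.6] j7 23.504677628489056
n 1 tx 2.9 ty 2.2 tz 26.5 rz -0.0043 tilt [-0.001 -0.001]
held [537.3 226.8] sides [46.2 50.3] long yaw 122.0 centroid [0.5363 0.2285]
```

```bash
python3 -m inch '[{"rx":0,"ry":0,"tx":1.7,"ty":0.6,"tz":0,"rz":-0.004,"jaw":1},{"rx":0,"ry":0,"tx":0,"ty":0,"tz":6,"rz":0,"jaw":1},{"rx":0,"ry":0,"tx":0,"ty":0,"tz":5,"rz":0,"jaw":1},{"rx":0,"ry":0,"tx":0,"ty":0,"tz":4,"rz":0,"jaw":1},{"rx":0,"ry":0,"tx":0,"ty":0,"tz":0,"rz":0,"jaw":1}]'
python3 -m inch '[{"rx":0,"ry":0,"tx":0,"ty":0,"tz":3,"rz":0,"jaw":1},{"rx":0,"ry":0,"tx":0,"ty":0,"tz":3,"rz":0,"jaw":1},{"rx":0,"ry":0,"tx":0,"ty":0,"tz":2,"rz":0,"jaw":1},{"rx":0,"ry":0,"tx":0,"ty":0,"tz":0,"rz":0,"jaw":1},{"rx":0,"ry":0,"tx":0,"ty":0,"tz":0,"rz":0,"jaw":1}]'
python3 -c "
from h import *
st();plan((.5557,.1983,.048),32.2,1)"
```

```text
time_s: 11.33
ee_pos: [0.5547, 0.1976, 0.0615]
tool_rot: [[-0.534, 0.846, -0.001], [0.846, 0.534, -0.001], [0.0, -0.001, -1.0]]
wrist_force: [0.5, -0.3, -6.6]
opening: 0.53
grasp_force: 63.5
time_s: 11.75
ee_pos: [0.5552, 0.1976, 0.0543]
tool_rot: [[-0.534, 0.846, -0.0], [0.846, 0.534, -0.0], [-0.0, -0.0, -1.0]]
wrist_force: [0.2, -0.0, -5.7]
opening: 0.528
grasp_force: 63.5
t 11.75 [0.5552 0.1976 0.0543] psi 32.26 op 0.528 gf 63.535843044519424 F [ 0.2 -0.  -5.7] j7 24.57328388513719
n 1 tx 0.3 ty 0.8 tz 6.3 rz 0.0011 tilt [-0. -0.]
```

```bash
python3 -m inch '[{"rx":0,"ry":0,"tx":0,"ty":0,"tz":2,"rz":0,"jaw":1},{"rx":0,"ry":0,"tx":0,"ty":0,"tz":2,"rz":0,"jaw":1},{"rx":0,"ry":0,"tx":0,"ty":0,"tz":0,"rz":0,"jaw":1}]'
python3 -m inch '[{"rx":0,"ry":0,"tx":0,"ty":0,"tz":1.5,"rz":0,"jaw":1},{"rx":0,"ry":0,"tx":0,"ty":0,"tz":0,"rz":0,"jaw":1},{"rx":0,"ry":0,"tx":0,"ty":0,"tz":0,"rz":0,"jaw":1}]'
```

```text
time_s: 12.0
ee_pos: [0.555, 0.1977, 0.0501]
tool_rot: [[-0.534, 0.846, -0.0], [0.846, 0.534, -0.0], [0.0, -0.0, -1.0]]
wrist_force: [-0.4, -0.4, -6.6]
opening: 0.53
grasp_force: 63.5
time_s: 12.25
ee_pos: [0.5552, 0.1977, 0.0488]
tool_rot: [[-0.534, 0.846, -0.0], [0.846, 0.534, -0.0], [-0.0, -0.0, -1.0]]
wrist_force: [0.4, -0.3, -6.8]
opening: 0.53
grasp_force: 63.5
```

Another 2 mm in small steps to contact, then release and lift.

```bash
python3 -m inch '[{"rx":0,"ry":0,"tx":0,"ty":0,"tz":1,"rz":0,"jaw":1},{"rx":0,"ry":0,"tx":0,"ty":0,"tz":0,"rz":0,"jaw":1},{"rx":0,"ry":0,"tx":0,"ty":0,"tz":0,"rz":0,"jaw":1}]'
python3 -m inch '[{"rx":0,"ry":0,"tx":0,"ty":0,"tz":1,"rz":0,"jaw":1},{"rx":0,"ry":0,"tx":0,"ty":0,"tz":0,"rz":0,"jaw":1},{"rx":0,"ry":0,"tx":0,"ty":0,"tz":0,"rz":0,"jaw":1}]'
```

```text
time_s: 12.5
ee_pos: [0.5553, 0.1977, 0.048]
tool_rot: [[-0.534, 0.846, 0.0], [0.846, 0.534, 0.0], [-0.0, 0.0, -1.0]]
wrist_force: [0.2, 0.0, -3.9]
opening: 0.527
grasp_force: 63.5
time_s: 12.75
ee_pos: [0.5553, 0.1978, 0.0479]
tool_rot: [[-0.534, 0.846, 0.0], [0.846, 0.534, 0.001], [0.001, 0.0, -1.0]]
wrist_force: [-7.5, -1.9, 16.2]
opening: 0.531
grasp_force: 66.3
```

```bash
python3 -m inch '[{"rx":0,"ry":0,"tx":0,"ty":0,"tz":-1,"rz":0,"jaw":-1},{"rx":0,"ry":0,"tx":0,"ty":0,"tz":0,"rz":0,"jaw":-1},{"rx":0,"ry":0,"tx":0,"ty":0,"tz":0,"rz":0,"jaw":-1},{"rx":0,"ry":0,"tx":0,"ty":0,"tz":0,"rz":0,"jaw":-1},{"rx":0,"ry":0,"tx":0,"ty":0,"tz":-10,"rz":0,"jaw":-1},{"rx":0,"ry":0,"tx":0,"ty":0,"tz":-20,"rz":0,"jaw":-1},{"rx":0,"ry":0,"tx":0,"ty":0,"tz":-30,"rz":0,"jaw":-1},{"rx":0,"ry":0,"tx":0,"ty":0,"tz":-30,"rz":0,"jaw":-1}]'
python3 -m inch '[{"rx":0,"ry":0,"tx":0,"ty":0,"tz":-30,"rz":0,"jaw":-1},{"rx":0,"ry":0,"tx":0,"ty":0,"tz":-30,"rz":0,"jaw":-1},{"rx":0,"ry":0,"tx":0,"ty":0,"tz":-30,"rz":0,"jaw":-1},{"rx":0,"ry":0,"tx":0,"ty":0,"tz":0,"rz":0,"jaw":-1}]' >/dev/null
python3 -c "
from h import *
st();c=cams.camera('wrist');np.savez('w9.npz',image=c['image'],view=c['view'],k=[c['fx'],c['fy'],c['cx'],c['cy']])
for n in (195,210):rect(c,(180,20,460,330),.095,n,'placed')
print([(round(r['score'],2),np.round(r['xyz'],3)) for r in finder.search_frame('wrist','vial_block')])
plan((.5206,-.4202,.2),36.3,20)"
```

```text
time_s: 13.42
ee_pos: [0.5548, 0.1972, 0.1391]
tool_rot: [[-0.533, 0.846, -0.001], [0.846, 0.533, -0.001], [-0.0, -0.001, -1.0]]
wrist_force: [0.6, 1.3, 0.4]
opening: 1.0
grasp_force: 0.0
t 13.75 [0.5576 0.1981 0.2341] psi 32.22 op 1.001 gf 0.0 F [0.8 0.4 0.2] j7 17.149699983492898
placed [566.5 177.3] sides [ 53. 169.] long yaw 122.2 centroid [0.5731 0.172 ]
placed [523.3 143. ] sides [6.4 9.6] long yaw 122.0 centroid [0.5231 0.1431]
[(0.86, array([0.551, 0.199, 0.095]))]
n 20 tx -24.6 ty -18.8 tz 1.4 rz -0.0035 tilt [0.002 0.002]
```

```bash
python3 -m inch '[{"rx":0,"ry":0,"tx":-24.6,"ty":-18.8,"tz":1.4,"rz":-0.0035,"jaw":-1},{"rx":0,"ry":0,"tx":-24.6,"ty":-18.8,"tz":1.4,"rz":-0.0035,"jaw":-1},{"rx":0,"ry":0,"tx":-24.6,"ty":-18.8,"tz":1.4,"rz":-0.0035,"jaw":-1},{"rx":0,"ry":0,"tx":-24.6,"ty":-18.8,"tz":1.4,"rz":-0.0035,"jaw":-1},{"rx":0,"ry":0,"tx":-24.6,"ty":-18.8,"tz":1.4,"rz":-0.0035,"jaw":-1},{"rx":0,"ry":0,"tx":-24.6,"ty":-18.8,"tz":1.4,"rz":-0.0035,"jaw":-1},{"rx":0,"ry":0,"tx":-24.6,"ty":-18.8,"tz":1.4,"rz":-0.0035,"jaw":-1},{"rx":0,"ry":0,"tx":-24.6,"ty":-18.8,"tz":1.4,"rz":-0.0035,"jaw":-1}]' >/dev/null
python3 -m inch '[{"rx":0,"ry":0,"tx":-24.6,"ty":-18.8,"tz":1.4,"rz":-0.0035,"jaw":-1},{"rx":0,"ry":0,"tx":-24.6,"ty":-18.8,"tz":1.4,"rz":-0.0035,"jaw":-1},{"rx":0,"ry":0,"tx":-24.6,"ty":-18.8,"tz":1.4,"rz":-0.0035,"jaw":-1},{"rx":0,"ry":0,"tx":-24.6,"ty":-18.8,"tz":1.4,"rz":-0.0035,"jaw":-1},{"rx":0,"ry":0,"tx":-24.6,"ty":-18.8,"tz":1.4,"rz":-0.0035,"jaw":-1},{"rx":0,"ry":0,"tx":-24.6,"ty":-18.8,"tz":1.4,"rz":-0.0035,"jaw":-1},{"rx":0,"ry":0,"tx":-24.6,"ty":-18.8,"tz":1.4,"rz":-0.0035,"jaw":-1},{"rx":0,"ry":0,"tx":-24.6,"ty":-18.8,"tz":1.4,"rz":-0.0035,"jaw":-1}]' >/dev/null
python3 -c "
from h import *
st();plan((.5206,-.4202,.12),36.3,7)"
```

```text
t 15.1833 [ 0.5231 -0.2978  0.2044] psi 35.48 op 0.999 gf 0.0 F [ 1.1 -0.2  0.2] j7 75.25035734845945
n 7 tx -14.0 ty -10.5 tz 12.1 rz -0.0020 tilt [-0.002  0.   ]
```

```bash
python3 -m inch '[{"rx":0,"ry":0,"tx":-14,"ty":-10.5,"tz":12,"rz":-0.002,"jaw":-1},{"rx":0,"ry":0,"tx":-14,"ty":-10.5,"tz":12,"rz":-0.002,"jaw":-1},{"rx":0,"ry":0,"tx":-14,"ty":-10.5,"tz":12,"rz":-0.002,"jaw":-1},{"rx":0,"ry":0,"tx":-14,"ty":-10.5,"tz":12,"rz":-0.002,"jaw":-1},{"rx":0,"ry":0,"tx":-14,"ty":-10.5,"tz":12,"rz":-0.002,"jaw":-1},{"rx":0,"ry":0,"tx":-14,"ty":-10.5,"tz":12,"rz":-0.002,"jaw":-1},{"rx":0,"ry":0,"tx":-14,"ty":-10.5,"tz":12,"rz":-0.002,"jaw":-1},{"rx":0,"ry":0,"tx":0,"ty":0,"tz":0,"rz":0,"jaw":-1}]' >/dev/null
python3 -c "
from h import *
st();c=cams.camera('wrist')
p=[.5206,-.4202,.045];u,v=px(c,p);print(u,v)
for n in(190,205):rect(c,(max(u-110,0),max(v-110,0),u+110,min(v+110,330)),.045,n,'blank')
plan((.5206,-.4202,-.004),36.3,6)"
```

```text
t 15.85 [ 0.519  -0.4215  0.1182] psi 36.1 op 1.003 gf 0.0 F [-1.  -0.  -0.5] j7 90.34472678259412
313 244
blank [ 520.6 -420.5] sides [47.1 57.6] long yaw 126.1 centroid [ 0.5199 -0.4193]
blank [ 520.7 -420.5] sides [46.5 57.1] long yaw 126.1 centroid [ 0.5199 -0.4193]
n 6 tx -0.2 ty 0.2 tz 20.5 rz -0.0005 tilt [-0.004  0.001]
```

```bash
python3 -m inch '[{"rx":0,"ry":0,"tx":0,"ty":0.5,"tz":21,"rz":0,"jaw":-1},{"rx":0,"ry":0,"tx":0,"ty":0.5,"tz":21,"rz":0,"jaw":-1},{"rx":0,"ry":0,"tx":0,"ty":0,"tz":21,"rz":0,"jaw":-1},{"rx":0,"ry":0,"tx":0,"ty":0,"tz":21,"rz":0,"jaw":-1},{"rx":0,"ry":0,"tx":0,"ty":0,"tz":20,"rz":0,"jaw":-1},{"rx":0,"ry":0,"tx":0,"ty":0,"tz":18,"rz":0,"jaw":-1},{"rx":0,"ry":0,"tx":0,"ty":0,"tz":0,"rz":0,"jaw":-1}]'
python3 -c "
from h import *
st();plan((.5207,-.4205,-.004),36.1,1)"
```

```text
time_s: 16.48
ee_pos: [0.521, -0.4161, -0.0039]
tool_rot: [[-0.592, 0.806, -0.004], [0.806, 0.592, 0.003], [0.005, -0.002, -1.0]]
wrist_force: [-0.5, 0.8, -0.5]
opening: 1.002
grasp_force: 0.0
t 16.4833 [ 0.521  -0.4161 -0.0039] psi 36.32 op 1.002 gf 0.0 F [-0.5  0.8 -0.5] j7 94.62461133514843
n 1 tx -3.4 ty -2.8 tz 0.0 rz 0.0038 tilt [-0.004  0.003]
```

```bash
python3 -m inch '[{"rx":0,"ry":0,"tx":0,"ty":0,"tz":0,"rz":0,"jaw":-1},{"rx":0,"ry":0,"tx":0,"ty":0,"tz":0,"rz":0,"jaw":-1},{"rx":0,"ry":0,"tx":0,"ty":0,"tz":0,"rz":0,"jaw":-1}]'
python3 -c "
from h import *
st();plan((.5207,-.4205,-.004),36.1,1)"
```

```text
time_s: 16.73
ee_pos: [0.5231, -0.4188, 0.0009]
tool_rot: [[-0.592, 0.806, 0.001], [0.806, 0.592, -0.001], [-0.001, 0.001, -1.0]]
wrist_force: [-0.8, -0.7, -0.5]
opening: 0.999
grasp_force: 0.0
t 16.7333 [ 0.5231 -0.4188  0.0009] psi 36.28 op 0.999 gf 0.0 F [-0.8 -0.7 -0.5] j7 94.59445506937968
n 1 tx 0.1 ty -3.0 tz 4.9 rz 0.0032 tilt [ 0.001 -0.001]
```

```bash
python3 -m inch '[{"rx":0,"ry":0,"tx":0,"ty":-2,"tz":4,"rz":0.003,"jaw":-1},{"rx":0,"ry":0,"tx":0,"ty":0,"tz":0,"rz":0,"jaw":1},{"rx":0,"ry":0,"tx":0,"ty":0,"tz":0,"rz":0,"jaw":1},{"rx":0,"ry":0,"tx":0,"ty":0,"tz":0,"rz":0,"jaw":1},{"rx":0,"ry":0,"tx":0,"ty":0,"tz":0,"rz":0,"jaw":1},{"rx":0,"ry":0,"tx":0,"ty":0,"tz":0,"rz":0,"jaw":1},{"rx":0,"ry":0,"tx":0,"ty":0,"tz":0,"rz":0,"jaw":1},{"rx":0,"ry":0,"tx":0,"ty":0,"tz":0,"rz":0,"jaw":1}]'
python3 -m inch '[{"rx":0,"ry":0,"tx":0,"ty":0,"tz":-10,"rz":0,"jaw":1},{"rx":0,"ry":0,"tx":0,"ty":0,"tz":-20,"rz":0,"jaw":1},{"rx":0,"ry":0,"tx":0,"ty":0,"tz":-30,"rz":0,"jaw":1},{"rx":0,"ry":0,"tx":0,"ty":0,"tz":-30,"rz":0,"jaw":1},{"rx":0,"ry":0,"tx":0,"ty":0,"tz":-30,"rz":0,"jaw":1},{"rx":0,"ry":0,"tx":0,"ty":0,"tz":-30,"rz":0,"jaw":1}]'
python3 -c "
from h import *
st();plan((.6144,.1053,.16),32.2,20)"
```

```text
time_s: 17.4
ee_pos: [0.521, -0.42, -0.004]
tool_rot: [[-0.589, 0.808, 0.0], [0.808, 0.589, -0.0], [-0.001, 0.0, -1.0]]
wrist_force: [-1.3, 0.3, 5.3]
opening: 0.532
grasp_force: 62.5
time_s: 17.9
ee_pos: [0.5204, -0.4195, 0.1473]
tool_rot: [[-0.589, 0.808, -0.0], [0.808, 0.589, 0.0], [0.0, -0.0, -1.0]]
wrist_force: [0.2, -0.3, -2.8]
opening: 0.529
grasp_force: 61.9
t 17.9 [ 0.5204 -0.4195  0.1473] psi 36.09 op 0.529 gf 61.87597990036011 F [ 0.2 -0.3 -2.8] j7 89.30473801486981
n 20 tx 19.1 ty 18.7 tz -0.6 rz 0.0034 tilt [-0.  0.]
```

```bash
python3 -m inch '[{"rx":0,"ry":0,"tx":19.1,"ty":18.7,"tz":-0.6,"rz":0.0034,"jaw":1},{"rx":0,"ry":0,"tx":19.1,"ty":18.7,"tz":-0.6,"rz":0.0034,"jaw":1},{"rx":0,"ry":0,"tx":19.1,"ty":18.7,"tz":-0.6,"rz":0.0034,"jaw":1},{"rx":0,"ry":0,"tx":19.1,"ty":18.7,"tz":-0.6,"rz":0.0034,"jaw":1},{"rx":0,"ry":0,"tx":19.1,"ty":18.7,"tz":-0.6,"rz":0.0034,"jaw":1},{"rx":0,"ry":0,"tx":19.1,"ty":18.7,"tz":-0.6,"rz":0.0034,"jaw":1},{"rx":0,"ry":0,"tx":19.1,"ty":18.7,"tz":-0.6,"rz":0.0034,"jaw":1},{"rx":0,"ry":0,"tx":19.1,"ty":18.7,"tz":-0.6,"rz":0.0034,"jaw":1}]' >/dev/null
python3 -c "
from h import *
st();plan((.6144,.1053,.14),32.2,12);c=load('w1.npz');print([ray(c,*q).round(3) for q in((413,275,0.0),(413,275,.08),(440,268,0),(510,330,.1))])
plan((.6144-.02,.1053-.0,.14),32.2,12)"
```

```text
t 18.5667 [ 0.554  -0.2071  0.1508] psi 34.53 op 0.531 gf 62.05909252166748 F [ 0.1  0.4 -3.5] j7 67.53205483952304
n 12 tx 18.9 ty 18.6 tz 0.9 rz 0.0034 tilt [0. 0.]
[array([0.703, 0.062, 0.   ]), array([0.663, 0.079, 0.08 ]), array([0.729, 0.091, 0.   ]), array([0.797, 0.088, 0.1  ])]
n 12 tx 19.9 ty 17.2 tz 0.9 rz 0.0034 tilt [0. 0.]
```

```bash
python3 -m inch '[{"rx":0,"ry":0,"tx":18.9,"ty":18.6,"tz":1,"rz":0.0034,"jaw":1},{"rx":0,"ry":0,"tx":18.9,"ty":18.6,"tz":1,"rz":0.0034,"jaw":1},{"rx":0,"ry":0,"tx":18.9,"ty":18.6,"tz":1,"rz":0.0034,"jaw":1},{"rx":0,"ry":0,"tx":18.9,"ty":18.6,"tz":1,"rz":0.0034,"jaw":1},{"rx":0,"ry":0,"tx":18.9,"ty":18.6,"tz":1,"rz":0.0034,"jaw":1},{"rx":0,"ry":0,"tx":18.9,"ty":18.6,"tz":1,"rz":0.0034,"jaw":1}]' >/dev/null
python3 -m inch '[{"rx":0,"ry":0,"tx":18.9,"ty":18.6,"tz":1,"rz":0.0034,"jaw":1},{"rx":0,"ry":0,"tx":18.9,"ty":18.6,"tz":1,"rz":0.0034,"jaw":1},{"rx":0,"ry":0,"tx":18.9,"ty":18.6,"tz":1,"rz":0.0034,"jaw":1},{"rx":0,"ry":0,"tx":18.9,"ty":18.6,"tz":1,"rz":0.0034,"jaw":1},{"rx":0,"ry":0,"tx":18.9,"ty":18.6,"tz":1,"rz":0.0034,"jaw":1},{"rx":0,"ry":0,"tx":18.9,"ty":18.6,"tz":1,"rz":0.0034,"jaw":1},{"rx":0,"ry":0,"tx":0,"ty":0,"tz":0,"rz":0,"jaw":1},{"rx":0,"ry":0,"tx":0,"ty":0,"tz":0,"rz":0,"jaw":1}]' >/dev/null
python3 -m inch '[{"rx":0,"ry":0,"tx":0,"ty":0,"tz":0,"rz":0,"jaw":1},{"rx":0,"ry":0,"tx":0,"ty":0,"tz":0,"rz":0,"jaw":1}]' >/dev/null
python3 -c "
from h import *
st();plan((.6144,.1053,.085),32.2,5)
c=cams.camera('wrist')
for n in(200,212):rect(c,(180,190,460,330),manip.read_state()['ee_pos'][2]+.049,n,'held')"
```

```text
t 19.9 [0.6151 0.1026 0.1386] psi 32.13 op 0.528 gf 62.06536889076233 F [ 0.5 -0.4 -3.1] j7 35.99016012435374
n 5 tx 0.5 ty 0.2 tz 10.7 rz -0.0002 tilt [-0. -0.]
held [605.7 120.3] sides [46.  15.3] long yaw 32.1 centroid [0.6057 0.1204]
held [588.5 147.7] sides [22.4 16.6] long yaw 32.1 centroid [0.5883 0.1479]
```

```bash
python3 -m inch '[{"rx":0,"ry":0,"tx":2.4,"ty":-0.2,"tz":10,"rz":-0.001,"jaw":1},{"rx":0,"ry":0,"tx":0,"ty":0,"tz":15,"rz":0,"jaw":1},{"rx":0,"ry":0,"tx":0,"ty":0,"tz":15,"rz":0,"jaw":1},{"rx":0,"ry":0,"tx":0,"ty":0,"tz":15,"rz":0,"jaw":1},{"rx":0,"ry":0,"tx":0,"ty":0,"tz":0,"rz":0,"jaw":1},{"rx":0,"ry":0,"tx":0,"ty":0,"tz":0,"rz":0,"jaw":1},{"rx":0,"ry":0,"tx":0,"ty":0,"tz":0,"rz":0,"jaw":1}]'
python3 -c "
from h import *
st();plan((.6144,.1053,.048),32.2,1)"
```

```text
time_s: 20.53
ee_pos: [0.6141, 0.1053, 0.0838]
tool_rot: [[-0.533, 0.846, 0.0], [0.846, 0.533, -0.0], [-0.0, 0.0, -1.0]]
wrist_force: [-1.2, 0.1, -2.9]
opening: 0.533
grasp_force: 62.0
t 20.5333 [0.6141 0.1053 0.0838] psi 32.23 op 0.533 gf 62.03883647918701 F [-1.2  0.1 -2.9] j7 38.23748661200242
n 1 tx -0.1 ty 0.2 tz 35.8 rz 0.0005 tilt [ 0. -0.]
```

```bash
python3 -m inch '[{"rx":0,"ry":0,"tx":0,"ty":-0.6,"tz":8,"rz":0,"jaw":1},{"rx":0,"ry":0,"tx":0,"ty":0,"tz":8,"rz":0,"jaw":1},{"rx":0,"ry":0,"tx":0,"ty":0,"tz":5,"rz":0,"jaw":1},{"rx":0,"ry":0,"tx":0,"ty":0,"tz":4,"rz":0,"jaw":1},{"rx":0,"ry":0,"tx":0,"ty":0,"tz":4,"rz":0,"jaw":1},{"rx":0,"ry":0,"tx":0,"ty":0,"tz":0,"rz":0,"jaw":1},{"rx":0,"ry":0,"tx":0,"ty":0,"tz":0,"rz":0,"jaw":1}]'
python3 -m inch '[{"rx":0,"ry":0,"tx":0,"ty":0,"tz":3,"rz":0,"jaw":1},{"rx":0,"ry":0,"tx":0,"ty":0,"tz":2,"rz":0,"jaw":1},{"rx":0,"ry":0,"tx":0,"ty":0,"tz":1.5,"rz":0,"jaw":1},{"rx":0,"ry":0,"tx":0,"ty":0,"tz":0,"rz":0,"jaw":1},{"rx":0,"ry":0,"tx":0,"ty":0,"tz":0,"rz":0,"jaw":1}]'
```

```text
time_s: 21.12
ee_pos: [0.6133, 0.1053, 0.0541]
tool_rot: [[-0.534, 0.846, -0.0], [0.846, 0.534, -0.0], [-0.0, -0.0, -1.0]]
wrist_force: [0.2, -0.6, -2.9]
opening: 0.536
grasp_force: 62.2
time_s: 21.53
ee_pos: [0.6133, 0.1054, 0.0478]
tool_rot: [[-0.534, 0.846, -0.0], [0.846, 0.534, -0.0], [0.0, -0.0, -1.0]]
wrist_force: [-0.1, 0.4, -3.2]
opening: 0.526
grasp_force: 62.2
```

```bash
python3 -m inch '[{"rx":0,"ry":0,"tx":0,"ty":0,"tz":1.3,"rz":0,"jaw":1},{"rx":0,"ry":0,"tx":0,"ty":0,"tz":0,"rz":0,"jaw":1},{"rx":0,"ry":0,"tx":0,"ty":0,"tz":0,"rz":0,"jaw":1}]'
python3 -m inch '[{"rx":0,"ry":0,"tx":0,"ty":0,"tz":1,"rz":0,"jaw":1},{"rx":0,"ry":0,"tx":0,"ty":0,"tz":0,"rz":0,"jaw":1},{"rx":0,"ry":0,"tx":0,"ty":0,"tz":0,"rz":0,"jaw":1}]'
```

```text
time_s: 21.78
ee_pos: [0.6134, 0.1054, 0.0465]
tool_rot: [[-0.534, 0.846, -0.0], [0.846, 0.534, -0.0], [-0.0, -0.0, -1.0]]
wrist_force: [0.7, 0.3, -3.2]
opening: 0.526
grasp_force: 62.2
time_s: 22.03
ee_pos: [0.6135, 0.1054, 0.046]
tool_rot: [[-0.534, 0.846, 0.0], [0.846, 0.534, 0.0], [0.0, 0.0, -1.0]]
wrist_force: [-3.4, 0.5, 5.1]
opening: 0.529
grasp_force: 63.2
```

```bash
python3 -m inch '[{"rx":0,"ry":0,"tx":0,"ty":0,"tz":-0.8,"rz":0,"jaw":-1},{"rx":0,"ry":0,"tx":0,"ty":0,"tz":0,"rz":0,"jaw":-1},{"rx":0,"ry":0,"tx":0,"ty":0,"tz":0,"rz":0,"jaw":-1},{"rx":0,"ry":0,"tx":0,"ty":0,"tz":0,"rz":0,"jaw":-1},{"rx":0,"ry":0,"tx":0,"ty":0,"tz":-15,"rz":0,"jaw":-1},{"rx":0,"ry":0,"tx":0,"ty":0,"tz":-30,"rz":0,"jaw":-1},{"rx":0,"ry":0,"tx":0,"ty":0,"tz":-35,"rz":0,"jaw":-1},{"rx":0,"ry":0,"tx":0,"ty":0,"tz":-35,"rz":0,"jaw":-1}]' >/dev/null
python3 -c "
from h import *
st();plan((.5143,-.0718,.17),32.2,8)"
```

```text
t 22.7 [0.6129 0.105  0.1622] psi 32.24 op 1.0 gf 0.0 F [ 0.9 -0.4 -1.1] j7 34.83163755289119
n 8 tx -12.1 ty -22.2 tz -0.9 rz 0.0001 tilt [-0.001 -0.001]
```

```bash
python3 -m inch '[{"rx":0,"ry":0,"tx":-12.1,"ty":-22.2,"tz":-1,"rz":0,"jaw":-1},{"rx":0,"ry":0,"tx":-12.1,"ty":-22.2,"tz":-1,"rz":0,"jaw":-1},{"rx":0,"ry":0,"tx":-12.1,"ty":-22.2,"tz":-1,"rz":0,"jaw":-1},{"rx":0,"ry":0,"tx":-12.1,"ty":-22.2,"tz":-1,"rz":0,"jaw":-1},{"rx":0,"ry":0,"tx":-12.1,"ty":-22.2,"tz":-1,"rz":0,"jaw":-1},{"rx":0,"ry":0,"tx":-12.1,"ty":-22.2,"tz":-1,"rz":0,"jaw":-1},{"rx":0,"ry":0,"tx":-12.1,"ty":-22.2,"tz":-1,"rz":0,"jaw":-1},{"rx":0,"ry":0,"tx":-12.1,"ty":-22.2,"tz":-1,"rz":0,"jaw":-1}]' >/dev/null
python3 -m inch '[{"rx":0,"ry":0,"tx":0,"ty":0,"tz":0,"rz":0,"jaw":-1},{"rx":0,"ry":0,"tx":0,"ty":0,"tz":0,"rz":0,"jaw":-1}]' >/dev/null
python3 -c "
from h import *
st();c=pic('wrist','w10.png');np.savez('w10.npz',image=c['image'],view=c['view'],k=[c['fx'],c['fy'],c['cx'],c['cy']])
for r in finder.search_frame('wrist','vial_0'):print(round(r['score'],2),np.round(r['xyz'],3),px(c,r['xyz']))
for r in finder.search_frame('wrist','vial_block'):print('vb',round(r['score'],2),np.round(r['xyz'],3),px(c,r['xyz']))
for p in((.5143,-.0718,.054),(.5143,-.0718,0),(.5285,-.1348,.054)):print(px(c,p))
"
```

```text
t 23.5333 [ 0.5145 -0.0723  0.1696] psi 32.13 op 0.995 gf 0.0 F [ 0.7  0.7 -0.1] j7 47.92892778651104
0.9 [ 0.518 -0.064  0.056] [319, 221]
0.86 [ 0.438 -0.121  0.05 ] [194, 225]
0.69 [ 0.525 -0.126  0.049] [285, 284]
vb 0.62 [0.586 0.14  0.066] [588, 12]
[309, 225]
[309, 208]
[283, 296]
```

View pics/w10.png

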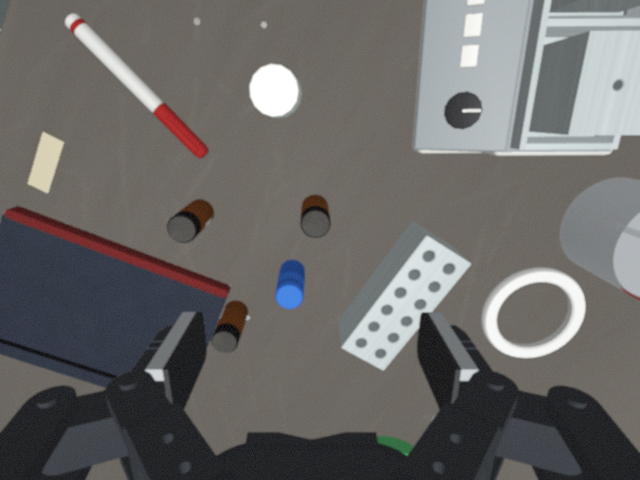

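The wrist picture shows the cap tops of the amber vials at A (315,223), C (184,228) and B (226,341), and the blue one at (290,293). The blank sits in the short bay at upper right. Refining the positions:

```bash
python3 -c "
from h import *
c=load('w10.npz');g=cv2.cvtColor(c['image'],cv2.COLOR_RGB2HSV)
for u,v in((315,223),(184,228),(226,341)):
    s=c['image'][v-22:v+23,u-25:u+26].astype(int);m=((s.max(2)<105)&(s.max(2)-s.min(2)<14)&(s.max(2)>40)).astype(np.uint8)
    m=cv2.morphologyEx(m,cv2.MORPH_OPEN,np.ones((5,5)));n,l,t,ce=cv2.connectedComponentsWithStats(m);k=l[22,25]
    print((u,v),ray(c,u,v,.054).round(4),c['image'][v,u],(ce[k]+[u-25,v-22]).round(1),t[k])
plan((*ray(c,315,223,.054)[:2],.008),32.2,7)"
```

```text
(315, 223) [ 0.517  -0.0679  0.054 ] [84 82 79] [315. 224.] [ 10   9  31  29 708]
(184, 228) [ 0.4334 -0.125   0.054 ] [84 85 81] [180.7 229.1] [  7  10  30  28 673]
(226, 341) [ 0.5085 -0.1979  0.054 ] [82 81 76] [223.9 341.8] [  9  12  29  22 494]
n 7 tx 0.2 ty 0.4 tz 23.0 rz 0.0003 tilt [0. 0.]
```

```bash
python3 -m inch '[{"rx":0,"ry":0,"tx":1.2,"ty":2.5,"tz":20,"rz":0,"jaw":-1},{"rx":0,"ry":0,"tx":0,"ty":0,"tz":27,"rz":0,"jaw":-1},{"rx":0,"ry":0,"tx":0,"ty":0,"tz":27,"rz":0,"jaw":-1},{"rx":0,"ry":0,"tx":0,"ty":0,"tz":27,"rz":0,"jaw":-1},{"rx":0,"ry":0,"tx":0,"ty":0,"tz":24,"rz":0,"jaw":-1},{"rx":0,"ry":0,"tx":0,"ty":0,"tz":20,"rz":0,"jaw":-1},{"rx":0,"ry":0,"tx":0,"ty":0,"tz":14,"rz":0,"jaw":-1},{"rx":0,"ry":0,"tx":0,"ty":0,"tz":0,"rz":0,"jaw":-1}]' >/dev/null
python3 -m inch '[{"rx":0,"ry":0,"tx":0,"ty":0,"tz":0,"rz":0,"jaw":-1},{"rx":0,"ry":0,"tx":0,"ty":0,"tz":0,"rz":0,"jaw":-1}]' >/dev/null
python3 -c "
from h import *
st();plan((.5167,-.0685,.008),32.2,1)
c=cams.camera('wrist');s=c['image'].astype(int)
m=((s.max(2)<120)&(s.max(2)-s.min(2)<14)&(s.max(2)>60)).astype(np.uint8);print(px(c,(.5167,-.0685,.054)))
m=cv2.morphologyEx(m,cv2.MORPH_OPEN,np.ones((7,7)));n,l,t,ce=cv2.connectedComponentsWithStats(m)
print([(ce[k].round().tolist(),t[k].tolist(),ray(c,*ce[k],.054).round(4).tolist()) for k in range(1,n) if 900<t[k][4]<9000])"
```

```text
t 24.5167 [ 0.5169 -0.0688  0.0109] psi 32.29 op 1.001 gf 0.0 F [-0.2 -0.3  0.2] j7 60.32124162987157
n 1 tx 0.3 ty -0.0 tz 2.9 rz 0.0015 tilt [ 0.001 -0.   ]
[307, 349]
[([622.0, 117.0], [597, 73, 43, 81, 2588], [0.5528, 0.0502, 0.054]), ([309.0, 351.0], [280, 326, 58, 49, 2327], [0.5174, -0.0688, 0.054]), ([28.0, 359.0], [0, 336, 57, 47, 2150], [0.4313, -0.1275, 0.054]), ([93.0, 438.0], [69, 418, 49, 40, 909], [0.4658, -0.1502, 0.054])]
```

```bash
python3 -m inch '[{"rx":0,"ry":0,"tx":0,"ty":0.5,"tz":3,"rz":0,"jaw":-1},{"rx":0,"ry":0,"tx":0,"ty":0,"tz":0,"rz":0,"jaw":1},{"rx":0,"ry":0,"tx":0,"ty":0,"tz":0,"rz":0,"jaw":1},{"rx":0,"ry":0,"tx":0,"ty":0,"tz":0,"rz":0,"jaw":1},{"rx":0,"ry":0,"tx":0,"ty":0,"tz":0,"rz":0,"jaw":1},{"rx":0,"ry":0,"tx":0,"ty":0,"tz":0,"rz":0,"jaw":1},{"rx":0,"ry":0,"tx":0,"ty":0,"tz":0,"rz":0,"jaw":1},{"rx":0,"ry":0,"tx":0,"ty":0,"tz":0,"rz":0,"jaw":1}]'
python3 -c "
from h import *
st()"
python3 -m inch '[{"rx":0,"ry":0,"tx":0,"ty":0,"tz":-10,"rz":0,"jaw":1},{"rx":0,"ry":0,"tx":0,"ty":0,"tz":-20,"rz":0,"jaw":1},{"rx":0,"ry":0,"tx":0,"ty":0,"tz":-30,"rz":0,"jaw":1},{"rx":0,"ry":0,"tx":0,"ty":0,"tz":-30,"rz":0,"jaw":1},{"rx":0,"ry":0,"tx":0,"ty":0,"tz":-30,"rz":0,"jaw":1},{"rx":0,"ry":0,"tx":0,"ty":0,"tz":-20,"rz":0,"jaw":1}]'
python3 -c "
from h import *
plan((.5340,.2317,.145),32.2,11)"
```

```text
time_s: 25.23
ee_pos: [0.5168, -0.0687, 0.0075]
tool_rot: [[-0.534, 0.846, 0.0], [0.846, 0.534, 0.0], [0.0, 0.0, -1.0]]
wrist_force: [-1.5, 0.6, 5.4]
opening: 0.261
grasp_force: 58.4
t 25.2333 [ 0.5168 -0.0687  0.0075] psi 32.26 op 0.261 gf 58.4329479932785 F [-1.5  0.6  5.4] j7 60.55903362895145
time_s: 25.73
ee_pos: [0.5171, -0.0692, 0.1503]
tool_rot: [[-0.533, 0.846, 0.002], [0.846, 0.533, 0.0], [-0.001, 0.001, -1.0]]
wrist_force: [1.0, 0.9, 0.2]
opening: 0.265
grasp_force: 58.7
n 11 tx 22.3 ty 15.9 tz 0.5 rz 0.0000 tilt [0.002 0.   ]
```

```bash
python3 -m inch '[{"rx":0,"ry":0,"tx":22.3,"ty":15.9,"tz":0.5,"rz":0,"jaw":1},{"rx":0,"ry":0,"tx":22.3,"ty":15.9,"tz":0.5,"rz":0,"jaw":1},{"rx":0,"ry":0,"tx":22.3,"ty":15.9,"tz":0.5,"rz":0,"jaw":1},{"rx":0,"ry":0,"tx":22.3,"ty":15.9,"tz":0.5,"rz":0,"jaw":1},{"rx":0,"ry":0,"tx":22.3,"ty":15.9,"tz":0.5,"rz":0,"jaw":1},{"rx":0,"ry":0,"tx":22.3,"ty":15.9,"tz":0.5,"rz":0,"jaw":1},{"rx":0,"ry":0,"tx":22.3,"ty":15.9,"tz":0.5,"rz":0,"jaw":1},{"rx":0,"ry":0,"tx":22.3,"ty":15.9,"tz":0.5,"rz":0,"jaw":1}]' >/dev/null
python3 -m inch '[{"rx":0,"ry":0,"tx":22.3,"ty":15.9,"tz":0.5,"rz":0,"jaw":1},{"rx":0,"ry":0,"tx":22.3,"ty":15.9,"tz":0.5,"rz":0,"jaw":1},{"rx":0,"ry":0,"tx":22.3,"ty":15.9,"tz":0.5,"rz":0,"jaw":1},{"rx":0,"ry":0,"tx":0,"ty":0,"tz":0,"rz":0,"jaw":1},{"rx":0,"ry":0,"tx":0,"ty":0,"tz":0,"rz":0,"jaw":1},{"rx":0,"ry":0,"tx":0,"ty":0,"tz":0,"rz":0,"jaw":1},{"rx":0,"ry":0,"tx":0,"ty":0,"tz":0,"rz":0,"jaw":1}]' >/dev/null
python3 -c "
from h import *
st();plan((.5340,.2317,.105),32.2,3);c=cams.camera('wrist')
for r in finder.search_frame('wrist','vial_0')[:2]+finder.search_frame('wrist','vial_block')[:2]:print(round(r['score'],2),np.round(r['xyz'],3),px(c,r['xyz']))
s=c['image'].astype(int);z=manip.read_state()['ee_pos'][2]-.0075+.054
m=((s.max(2)<125)&(s.max(2)-s.min(2)<14)&(s.max(2)>60)).astype(np.uint8);m=cv2.morphologyEx(m,cv2.MORPH_OPEN,np.ones((7,7)));n,l,t,ce=cv2.connectedComponentsWithStats(m)
print([(ce[k].round().tolist(),t[k].tolist(),ray(c,*ce[k],z).round(4).tolist()) for k in range(1,n) if 900<t[k][4]<9000 and t[k][1]>200])"
```

```text
t 26.9833 [0.5338 0.2308 0.1422] psi 32.18 op 0.261 gf 58.75259131193161 F [ 0.  -0.3 -0.4] j7 20.491361393730223
n 3 tx 0.2 ty 0.2 tz 12.4 rz -0.0001 tilt [ 0. -0.]
0.97 [ 0.433 -0.115  0.019] [40, 454]
0.93 [0.534 0.238 0.188] [320, 340]
0.62 [0.534 0.228 0.093] [307, 261]
[([312.0, 357.0], [283, 332, 58, 52, 2382], [0.5355, 0.231, 0.1886]), ([424.0, 411.0], [404, 389, 45, 44, 1296], [0.5848, 0.2332, 0.1886]), ([310.0, 408.0], [282, 399, 60, 19, 1032], [0.5473, 0.2112, 0.1886]), ([13.0, 434.0], [0, 401, 39, 68, 1410], [0.4558, 0.1392, 0.1886]), ([57.0, 423.0], [38, 406, 48, 33, 924], [0.4684, 0.1534, 0.1886])]
```

```bash
python3 -m inch '[{"rx":0,"ry":0,"tx":0.6,"ty":0.4,"tz":12,"rz":0,"jaw":1},{"rx":0,"ry":0,"tx":0,"ty":0,"tz":13,"rz":0,"jaw":1},{"rx":0,"ry":0,"tx":0,"ty":0,"tz":12,"rz":0,"jaw":1},{"rx":0,"ry":0,"tx":0,"ty":0,"tz":0,"rz":0,"jaw":1},{"rx":0,"ry":0,"tx":0,"ty":0,"tz":0,"rz":0,"jaw":1}]'
python3 -m inch '[{"rx":0,"ry":0,"tx":0,"ty":0,"tz":4,"rz":0,"jaw":1},{"rx":0,"ry":0,"tx":0,"ty":0,"tz":4,"rz":0,"jaw":1},{"rx":0,"ry":0,"tx":0,"ty":0,"tz":4,"rz":0,"jaw":1},{"rx":0,"ry":0,"tx":0,"ty":0,"tz":4,"rz":0,"jaw":1},{"rx":0,"ry":0,"tx":0,"ty":0,"tz":0,"rz":0,"jaw":1},{"rx":0,"ry":0,"tx":0,"ty":0,"tz":0,"rz":0,"jaw":1}]'
```

```text
time_s: 27.55
ee_pos: [0.5331, 0.2323, 0.1036]
tool_rot: [[-0.534, 0.846, -0.002], [0.846, 0.534, -0.002], [-0.0, -0.002, -1.0]]
wrist_force: [-0.3, -0.5, -0.9]
opening: 0.264
grasp_force: 58.8
time_s: 28.05
ee_pos: [0.5336, 0.2328, 0.0886]
tool_rot: [[-0.534, 0.846, -0.0], [0.846, 0.534, -0.0], [-0.0, -0.0, -1.0]]
wrist_force: [0.2, -0.1, -0.5]
opening: 0.261
grasp_force: 58.8
```

```bash
python3 -m inch '[{"rx":0,"ry":0,"tx":-0.5,"ty":0,"tz":2,"rz":0,"jaw":1},{"rx":0,"ry":0,"tx":0,"ty":0,"tz":1,"rz":0,"jaw":1},{"rx":0,"ry":0,"tx":0,"ty":0,"tz":0,"rz":0,"jaw":1},{"rx":0,"ry":0,"tx":0,"ty":0,"tz":0,"rz":0,"jaw":1}]'
python3 -m inch '[{"rx":0,"ry":0,"tx":0,"ty":0,"tz":1,"rz":0,"jaw":1},{"rx":0,"ry":0,"tx":0,"ty":0,"tz":0,"rz":0,"jaw":1},{"rx":0,"ry":0,"tx":0,"ty":0,"tz":0,"rz":0,"jaw":1}]'
python3 -m inch '[{"rx":0,"ry":0,"tx":0,"ty":0,"tz":0.8,"rz":0,"jaw":1},{"rx":0,"ry":0,"tx":0,"ty":0,"tz":0,"rz":0,"jaw":1},{"rx":0,"ry":0,"tx":0,"ty":0,"tz":0,"rz":0,"jaw":1}]'
```

```text
time_s: 28.38
ee_pos: [0.534, 0.2324, 0.0858]
tool_rot: [[-0.534, 0.846, 0.0], [0.846, 0.534, 0.0], [0.0, 0.0, -1.0]]
wrist_force: [-0.2, 1.1, -1.0]
opening: 0.259
grasp_force: 58.8
time_s: 28.63
ee_pos: [0.534, 0.2325, 0.0848]
tool_rot: [[-0.534, 0.846, -0.0], [0.846, 0.534, -0.0], [0.0, -0.0, -1.0]]
wrist_force: [-0.2, 0.1, -0.1]
opening: 0.261
grasp_force: 58.8
time_s: 28.88
ee_pos: [0.5341, 0.2324, 0.0845]
tool_rot: [[-0.534, 0.846, 0.0], [0.846, 0.534, 0.0], [0.0, 0.0, -1.0]]
wrist_force: [-2.5, -0.8, 9.7]
opening: 0.26
grasp_force: 60.2
```

```bash
python3 -m inch '[{"rx":0,"ry":0,"tx":0,"ty":0,"tz":-0.6,"rz":0,"jaw":-1},{"rx":0,"ry":0,"tx":0,"ty":0,"tz":0,"rz":0,"jaw":-1},{"rx":0,"ry":0,"tx":0,"ty":0,"tz":0,"rz":0,"jaw":-1},{"rx":0,"ry":0,"tx":0,"ty":0,"tz":0,"rz":0,"jaw":-1},{"rx":0,"ry":0,"tx":0,"ty":0,"tz":-10,"rz":0,"jaw":-1},{"rx":0,"ry":0,"tx":0,"ty":0,"tz":-20,"rz":0,"jaw":-1},{"rx":0,"ry":0,"tx":0,"ty":0,"tz":-30,"rz":0,"jaw":-1},{"rx":0,"ry":0,"tx":0,"ty":0,"tz":-25,"rz":0,"jaw":-1}]' >/dev/null
python3 -c "
from h import *
st();c=cams.camera('wrist')
for r in finder.search_frame('wrist','vial_0')[:3]:print(round(r['score'],2),np.round(r['xyz'],3),px(c,r['xyz']))
plan((.4315,-.1268,.12),32.2,12)"
```

```text
t 29.55 [0.5341 0.232  0.1715] psi 32.23 op 0.999 gf 0.0 F [ 0.7 -0.  -0.4] j7 18.980835692489567
0.76 [0.534 0.238 0.131] [315, 254]
n 12 tx -20.7 ty -23.4 tz 4.4 rz 0.0000 tilt [0.005 0.003]
```

Vial A stands at z 0.131, its seated height. Next is vial C.

```bash
python3 -m inch '[{"rx":0,"ry":0,"tx":-20.7,"ty":-23.4,"tz":0,"rz":0,"jaw":-1},{"rx":0,"ry":0,"tx":-20.7,"ty":-23.4,"tz":0,"rz":0,"jaw":-1},{"rx":0,"ry":0,"tx":-20.7,"ty":-23.4,"tz":0,"rz":0,"jaw":-1},{"rx":0,"ry":0,"tx":-20.7,"ty":-23.4,"tz":0,"rz":0,"jaw":-1},{"rx":0,"ry":0,"tx":-20.7,"ty":-23.4,"tz":0,"rz":0,"jaw":-1},{"rx":0,"ry":0,"tx":-20.7,"ty":-23.4,"tz":0,"rz":0,"jaw":-1},{"rx":0,"ry":0,"tx":-20.7,"ty":-23.4,"tz":0,"rz":0,"jaw":-1},{"rx":0,"ry":0,"tx":-20.7,"ty":-23.4,"tz":0,"rz":0,"jaw":-1}]' >/dev/null
python3 -m inch '[{"rx":0,"ry":0,"tx":-20.7,"ty":-23.4,"tz":13,"rz":0,"jaw":-1},{"rx":0,"ry":0,"tx":-20.7,"ty":-23.4,"tz":13,"rz":0,"jaw":-1},{"rx":0,"ry":0,"tx":-20.7,"ty":-23.4,"tz":13,"rz":0,"jaw":-1},{"rx":0,"ry":0,"tx":-20.7,"ty":-23.4,"tz":13,"rz":0,"jaw":-1},{"rx":0,"ry":0,"tx":0,"ty":0,"tz":20,"rz":0,"jaw":-1},{"rx":0,"ry":0,"tx":0,"ty":0,"tz":20,"rz":0,"jaw":-1},{"rx":0,"ry":0,"tx":0,"ty":0,"tz":0,"rz":0,"jaw":-1},{"rx":0,"ry":0,"tx":0,"ty":0,"tz":0,"rz":0,"jaw":-1}]' >/dev/null
cat >> h.py <<'E'
def caps(z=.054,vmin=150):
    c=cams.camera('wrist');s=c['image'].astype(int);p=manip.read_state()['ee_pos'];print('exp',px(c,(p[0],p[1],z)))
    m=((s.max(2)<125)&(s.max(2)-s.min(2)<14)&(s.max(2)>60)).astype(np.uint8);m=cv2.morphologyEx(m,cv2.MORPH_OPEN,np.ones((7,7)));n,l,t,ce=cv2.connectedComponentsWithStats(m)
    for k in range(1,n):
        if 500<t[k][4]<6000 and t[k][1]>vmin and abs(ce[k][0]-310)<100:print(ce[k].round().tolist(),t[k].tolist(),ray(c,*ce[k],z).round(4).tolist())
E
python3 -c "
from h import *
st();plan((.4315,-.1268,.008),32.2,1);caps()
for r in finder.search_frame('wrist','vial_0')[:3]:print(round(r['score'],2),np.round(r['xyz'],3))"
```

```text
t 30.9833 [ 0.4285 -0.1279  0.0775] psi 32.22 op 1.0 gf 0.0 F [-0.1 -0.6  0. ] j7 62.899254190502305
n 1 tx -0.8 ty 3.3 tz 69.5 rz 0.0003 tilt [-0.002 -0.001]
exp [310, 276]
[284.0, 200.0] [248, 171, 81, 69, 2087] [0.3962, -0.0996, 0.054]
[355.0, 231.0] [337, 204, 39, 58, 1013] [0.4354, -0.0943, 0.054]
[238.0, 240.0] [226, 212, 30, 50, 689] [0.3869, -0.1308, 0.054]
[316.0, 279.0] [293, 260, 47, 38, 1347] [0.4329, -0.1277, 0.054]
[338.0, 307.0] [322, 285, 31, 42, 547] [0.4521, -0.1355, 0.054]
[389.0, 370.0] [353, 321, 75, 101, 3799] [0.501, -0.1542, 0.054]
[336.0, 424.0] [302, 403, 72, 37, 1304] [0.4966, -0.2045, 0.054]
[396.0, 438.0] [377, 427, 39, 26, 604] [0.5352, -0.1937, 0.054]
0.84 [ 0.498 -0.192  0.039]
0.63 [ 0.521 -0.132  0.005]
0.61 [ 0.434 -0.121  0.054]
```

```bash
python3 -m inch '[{"rx":0,"ry":0,"tx":-1.8,"ty":3,"tz":0,"rz":0,"jaw":-1},{"rx":0,"ry":0,"tx":0,"ty":0,"tz":20,"rz":0,"jaw":-1},{"rx":0,"ry":0,"tx":0,"ty":0,"tz":20,"rz":0,"jaw":-1},{"rx":0,"ry":0,"tx":0,"ty":0,"tz":18,"rz":0,"jaw":-1},{"rx":0,"ry":0,"tx":0,"ty":0,"tz":10,"rz":0,"jaw":-1},{"rx":0,"ry":0,"tx":0,"ty":0,"tz":0,"rz":0,"jaw":-1},{"rx":0,"ry":0,"tx":0,"ty":0,"tz":0,"rz":0,"jaw":-1},{"rx":0,"ry":0,"tx":0,"ty":0,"tz":0,"rz":0,"jaw":-1}]' >/dev/null
python3 -c "
from h import *
st();caps(vmin=300)"
```

```text
t 31.75 [ 0.4333 -0.1275  0.0106] psi 32.27 op 0.999 gf 0.0 F [-0.9 -0.2  1.5] j7 71.22121892858814
exp [308, 350]
```

```bash
python3 -m inch '[{"rx":0,"ry":0,"tx":0,"ty":0,"tz":3,"rz":0,"jaw":-1},{"rx":0,"ry":0,"tx":0,"ty":0,"tz":0,"rz":0,"jaw":1},{"rx":0,"ry":0,"tx":0,"ty":0,"tz":0,"rz":0,"jaw":1},{"rx":0,"ry":0,"tx":0,"ty":0,"tz":0,"rz":0,"jaw":1},{"rx":0,"ry":0,"tx":0,"ty":0,"tz":0,"rz":0,"jaw":1},{"rx":0,"ry":0,"tx":0,"ty":0,"tz":0,"rz":0,"jaw":1},{"rx":0,"ry":0,"tx":0,"ty":0,"tz":0,"rz":0,"jaw":1},{"rx":0,"ry":0,"tx":0,"ty":0,"tz":0,"rz":0,"jaw":1}]'
python3 -m inch '[{"rx":0,"ry":0,"tx":0,"ty":0,"tz":-10,"rz":0,"jaw":1},{"rx":0,"ry":0,"tx":0,"ty":0,"tz":-20,"rz":0,"jaw":1},{"rx":0,"ry":0,"tx":0,"ty":0,"tz":-30,"rz":0,"jaw":1},{"rx":0,"ry":0,"tx":0,"ty":0,"tz":-30,"rz":0,"jaw":1},{"rx":0,"ry":0,"tx":0,"ty":0,"tz":-30,"rz":0,"jaw":1},{"rx":0,"ry":0,"tx":0,"ty":0,"tz":-20,"rz":0,"jaw":1}]'
python3 -c "
from h import *
plan((.5553,.1978,.145),32.2,12)"
```

```text
time_s: 32.47
ee_pos: [0.4326, -0.1275, 0.0068]
tool_rot: [[-0.534, 0.846, 0.0], [0.846, 0.534, 0.0], [0.0, 0.0, -1.0]]
wrist_force: [-1.3, 0.6, 7.5]
opening: 0.258
grasp_force: 58.3
time_s: 32.97
ee_pos: [0.4329, -0.128, 0.1487]
tool_rot: [[-0.533, 0.846, 0.001], [0.846, 0.533, -0.0], [-0.001, 0.001, -1.0]]
wrist_force: [0.6, 0.6, 0.2]
opening: 0.262
grasp_force: 58.8
n 12 tx 17.5 ty 23.1 tz 0.3 rz 0.0000 tilt [ 0.001 -0.   ]
```

```bash
python3 -m inch '[{"rx":0,"ry":0,"tx":17.5,"ty":23.1,"tz":0.3,"rz":0,"jaw":1},{"rx":0,"ry":0,"tx":17.5,"ty":23.1,"tz":0.3,"rz":0,"jaw":1},{"rx":0,"ry":0,"tx":17.5,"ty":23.1,"tz":0.3,"rz":0,"jaw":1},{"rx":0,"ry":0,"tx":17.5,"ty":23.1,"tz":0.3,"rz":0,"jaw":1},{"rx":0,"ry":0,"tx":17.5,"ty":23.1,"tz":0.3,"rz":0,"jaw":1},{"rx":0,"ry":0,"tx":17.5,"ty":23.1,"tz":0.3,"rz":0,"jaw":1},{"rx":0,"ry":0,"tx":17.5,"ty":23.1,"tz":0.3,"rz":0,"jaw":1},{"rx":0,"ry":0,"tx":17.5,"ty":23.1,"tz":0.3,"rz":0,"jaw":1}]' >/dev/null
python3 -m inch '[{"rx":0,"ry":0,"tx":17.5,"ty":23.1,"tz":0.3,"rz":0,"jaw":1},{"rx":0,"ry":0,"tx":17.5,"ty":23.1,"tz":0.3,"rz":0,"jaw":1},{"rx":0,"ry":0,"tx":17.5,"ty":23.1,"tz":0.3,"rz":0,"jaw":1},{"rx":0,"ry":0,"tx":17.5,"ty":23.1,"tz":0.3,"rz":0,"jaw":1},{"rx":0,"ry":0,"tx":0,"ty":0,"tz":0,"rz":0,"jaw":1},{"rx":0,"ry":0,"tx":0,"ty":0,"tz":0,"rz":0,"jaw":1},{"rx":0,"ry":0,"tx":0,"ty":0,"tz":0,"rz":0,"jaw":1},{"rx":0,"ry":0,"tx":0,"ty":0,"tz":0,"rz":0,"jaw":1}]' >/dev/null
python3 -c "
from h import *
st();plan((.5553,.1978,.105),32.2,1);caps(manip.read_state()['ee_pos'][2]+.047,300)"
```

```text
t 34.3 [0.5547 0.197  0.143 ] psi 32.19 op 0.263 gf 58.825364112854004 F [-1.2  0.6 -0.8] j7 26.48897043626753
n 1 tx 0.4 ty 1.0 tz 38.0 rz -0.0002 tilt [-0. -0.]
exp [308, 356]
[311.0, 355.0] [283, 331, 58, 49, 2299] [0.5557, 0.1982, 0.19]
```

```bash
python3 -m inch '[{"rx":0,"ry":0,"tx":0.3,"ty":0.8,"tz":12,"rz":0,"jaw":1},{"rx":0,"ry":0,"tx":0,"ty":0,"tz":13,"rz":0,"jaw":1},{"rx":0,"ry":0,"tx":0,"ty":0,"tz":12,"rz":0,"jaw":1},{"rx":0,"ry":0,"tx":0,"ty":0,"tz":0,"rz":0,"jaw":1},{"rx":0,"ry":0,"tx":0,"ty":0,"tz":0,"rz":0,"jaw":1}]'
python3 -m inch '[{"rx":0,"ry":0,"tx":0,"ty":0,"tz":4,"rz":0,"jaw":1},{"rx":0,"ry":0,"tx":0,"ty":0,"tz":4,"rz":0,"jaw":1},{"rx":0,"ry":0,"tx":0,"ty":0,"tz":4,"rz":0,"jaw":1},{"rx":0,"ry":0,"tx":0,"ty":0,"tz":4,"rz":0,"jaw":1},{"rx":0,"ry":0,"tx":0,"ty":0,"tz":2,"rz":0,"jaw":1},{"rx":0,"ry":0,"tx":0,"ty":0,"tz":0,"rz":0,"jaw":1},{"rx":0,"ry":0,"tx":0,"ty":0,"tz":0,"rz":0,"jaw":1}]'
```

```text
time_s: 34.77
ee_pos: [0.5548, 0.1982, 0.1049]
tool_rot: [[-0.533, 0.846, -0.002], [0.846, 0.533, -0.001], [-0.0, -0.002, -1.0]]
wrist_force: [0.6, 0.1, -0.8]
opening: 0.262
grasp_force: 58.8
time_s: 35.35
ee_pos: [0.5554, 0.1988, 0.088]
tool_rot: [[-0.534, 0.846, -0.0], [0.846, 0.534, -0.0], [-0.0, -0.0, -1.0]]
wrist_force: [0.6, 0.3, -0.6]
opening: 0.259
grasp_force: 58.8
```

```bash
python3 -m inch '[{"rx":0,"ry":0,"tx":-0.6,"ty":0,"tz":2,"rz":0,"jaw":1},{"rx":0,"ry":0,"tx":0,"ty":0,"tz":1,"rz":0,"jaw":1},{"rx":0,"ry":0,"tx":0,"ty":0,"tz":0,"rz":0,"jaw":1},{"rx":0,"ry":0,"tx":0,"ty":0,"tz":0,"rz":0,"jaw":1}]'
python3 -m inch '[{"rx":0,"ry":0,"tx":0,"ty":0,"tz":1,"rz":0,"jaw":1},{"rx":0,"ry":0,"tx":0,"ty":0,"tz":0,"rz":0,"jaw":1},{"rx":0,"ry":0,"tx":0,"ty":0,"tz":0,"rz":0,"jaw":1}]'
```

```text
time_s: 35.68
ee_pos: [0.5558, 0.1983, 0.085]
tool_rot: [[-0.534, 0.846, -0.0], [0.846, 0.534, -0.0], [-0.0, -0.0, -1.0]]
wrist_force: [0.1, 0.1, -0.3]
opening: 0.262
grasp_force: 58.8
time_s: 35.93
ee_pos: [0.5558, 0.1983, 0.084]
tool_rot: [[-0.534, 0.846, -0.0], [0.846, 0.534, -0.0], [-0.0, -0.0, -1.0]]
wrist_force: [-0.5, 0.3, -0.7]
opening: 0.263
grasp_force: 58.8
```

```bash
python3 -m inch '[{"rx":0,"ry":0,"tx":0,"ty":0,"tz":0.9,"rz":0,"jaw":1},{"rx":0,"ry":0,"tx":0,"ty":0,"tz":0,"rz":0,"jaw":1},{"rx":0,"ry":0,"tx":0,"ty":0,"tz":0,"rz":0,"jaw":1}]'
python3 -m inch '[{"rx":0,"ry":0,"tx":0,"ty":0,"tz":0,"rz":0,"jaw":-1},{"rx":0,"ry":0,"tx":0,"ty":0,"tz":0,"rz":0,"jaw":-1},{"rx":0,"ry":0,"tx":0,"ty":0,"tz":0,"rz":0,"jaw":-1},{"rx":0,"ry":0,"tx":0,"ty":0,"tz":0,"rz":0,"jaw":-1},{"rx":0,"ry":0,"tx":0,"ty":0,"tz":-10,"rz":0,"jaw":-1},{"rx":0,"ry":0,"tx":0,"ty":0,"tz":-20,"rz":0,"jaw":-1},{"rx":0,"ry":0,"tx":0,"ty":0,"tz":-30,"rz":0,"jaw":-1},{"rx":0,"ry":0,"tx":0,"ty":0,"tz":-25,"rz":0,"jaw":-1}]' >/dev/null
python3 -c "
from h import *
st();c=cams.camera('wrist')
for r in finder.search_frame('wrist','vial_0')[:3]:print(round(r['score'],2),np.round(r['xyz'],3),px(c,r['xyz']))
plan((.5065,-.1985,.12),32.2,13)"
```

```text
time_s: 36.18
ee_pos: [0.5559, 0.1983, 0.0838]
tool_rot: [[-0.534, 0.846, 0.0], [0.846, 0.534, 0.001], [0.001, 0.0, -1.0]]
wrist_force: [-5.3, -0.9, 14.8]
opening: 0.259
grasp_force: 60.4
t 36.85 [0.5558 0.1978 0.17  ] psi 32.22 op 0.999 gf 0.0 F [1.1 0.5 1.6] j7 25.13587484763497
0.97 [0.536 0.238 0.131] [317, 186]
0.84 [ 0.527 -0.128  0.054] [112, 475]
0.81 [0.559 0.203 0.13 ] [318, 259]
n 13 tx -23.7 ty -19.6 tz 3.9 rz 0.0001 tilt [0.005 0.003]
```

```bash
python3 -m inch '[{"rx":0,"ry":0,"tx":-23.7,"ty":-19.6,"tz":0,"rz":0,"jaw":-1},{"rx":0,"ry":0,"tx":-23.7,"ty":-19.6,"tz":0,"rz":0,"jaw":-1},{"rx":0,"ry":0,"tx":-23.7,"ty":-19.6,"tz":0,"rz":0,"jaw":-1},{"rx":0,"ry":0,"tx":-23.7,"ty":-19.6,"tz":0,"rz":0,"jaw":-1},{"rx":0,"ry":0,"tx":-23.7,"ty":-19.6,"tz":0,"rz":0,"jaw":-1},{"rx":0,"ry":0,"tx":-23.7,"ty":-19.6,"tz":0,"rz":0,"jaw":-1},{"rx":0,"ry":0,"tx":-23.7,"ty":-19.6,"tz":0,"rz":0,"jaw":-1},{"rx":0,"ry":0,"tx":-23.7,"ty":-19.6,"tz":0,"rz":0,"jaw":-1}]' >/dev/null
python3 -m inch '[{"rx":0,"ry":0,"tx":-23.7,"ty":-19.6,"tz":10,"rz":0,"jaw":-1},{"rx":0,"ry":0,"tx":-23.7,"ty":-19.6,"tz":10,"rz":0,"jaw":-1},{"rx":0,"ry":0,"tx":-23.7,"ty":-19.6,"tz":10,"rz":0,"jaw":-1},{"rx":0,"ry":0,"tx":-23.7,"ty":-19.6,"tz":10,"rz":0,"jaw":-1},{"rx":0,"ry":0,"tx":-23.7,"ty":-19.6,"tz":10,"rz":0,"jaw":-1},{"rx":0,"ry":0,"tx":0,"ty":0,"tz":20,"rz":0,"jaw":-1},{"rx":0,"ry":0,"tx":0,"ty":0,"tz":20,"rz":0,"jaw":-1},{"rx":0,"ry":0,"tx":0,"ty":0,"tz":0,"rz":0,"jaw":-1}]' >/dev/null
python3 -m inch '[{"rx":0,"ry":0,"tx":0,"ty":0,"tz":0,"rz":0,"jaw":-1},{"rx":0,"ry":0,"tx":0,"ty":0,"tz":0,"rz":0,"jaw":-1}]' >/dev/null
python3 -c "
from h import *
st();plan((.5065,-.1985,.008),32.2,1);caps()
for r in finder.search_frame('wrist','vial_0')[:3]:print(round(r['score'],2),np.round(r['xyz'],3))"
```

```text
t 38.45 [ 0.5052 -0.1982  0.079 ] psi 32.28 op 0.997 gf 0.0 F [ 1.3 -0.3 -0.1] j7 72.09910989607125
n 1 tx -0.9 ty 1.0 tz 71.0 rz 0.0014 tilt [ 0. -0.]
exp [309, 274]
[310.0, 187.0] [300, 166, 21, 43, 557] [0.4807, -0.1578, 0.054]
0.8 [ 0.5   -0.196  0.056]
0.74 [ 0.524 -0.131  0.052]
```

```bash
python3 -c "
from h import *
c=pic('wrist','w11.png',(230,200,400,350),4)
np.savez('w11.npz',image=c['image'],view=c['view'],k=[c['fx'],c['fy'],c['cx'],c['cy']])
g=cv2.GaussianBlur(cv2.cvtColor(c['image'],cv2.COLOR_RGB2GRAY),(5,5),1)[210:340,240:390]
h=cv2.HoughCircles(g,cv2.HOUGH_GRADIENT,1,15,param1=60,param2=12,minRadius=17,maxRadius=27)
for x,y,r in h[0][:4]:print(x+240,y+210,r,ray(c,x+240,y+210,.054).round(4))"
```

```text
310.5 274.5 21.6 [ 0.5067 -0.1979  0.054 ]
310.5 245.5 18.2 [ 0.4978 -0.1837  0.054 ]
```

View pics/w11.png

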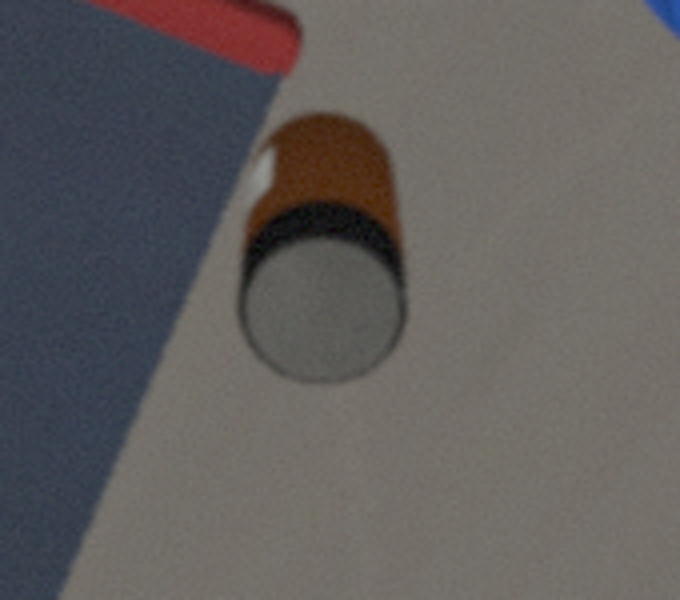

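The cap is centred at crop (323,308), which is pixel (311,277). It is upright, clear of the notebook edge and amber, so it's the right one. Descending.

```bash
python3 -m inch '[{"rx":0,"ry":0,"tx":-1.5,"ty":1,"tz":0,"rz":0,"jaw":-1},{"rx":0,"ry":0,"tx":0,"ty":0,"tz":20,"rz":0,"jaw":-1},{"rx":0,"ry":0,"tx":0,"ty":0,"tz":20,"rz":0,"jaw":-1},{"rx":0,"ry":0,"tx":0,"ty":0,"tz":18,"rz":0,"jaw":-1},{"rx":0,"ry":0,"tx":0,"ty":0,"tz":10,"rz":0,"jaw":-1},{"rx":0,"ry":0,"tx":0,"ty":0,"tz":0,"rz":0,"jaw":-1},{"rx":0,"ry":0,"tx":0,"ty":0,"tz":0,"rz":0,"jaw":-1},{"rx":0,"ry":0,"tx":0,"ty":0,"tz":0,"rz":0,"jaw":-1}]'
python3 -c "
from h import *
plan((.5072,-.1988,.0075),32.2,1)"
```

```text
time_s: 39.27
ee_pos: [0.507, -0.1993, 0.0111]
tool_rot: [[-0.534, 0.846, 0.001], [0.846, 0.534, -0.0], [-0.001, 0.001, -1.0]]
wrist_force: [0.7, 0.1, -0.2]
opening: 0.999
grasp_force: 0.0
n 1 tx 0.3 ty 0.4 tz 3.6 rz 0.0010 tilt [ 0.001 -0.   ]
```

```bash
python3 -m inch '[{"rx":0,"ry":0,"tx":0,"ty":0,"tz":3.5,"rz":0,"jaw":-1},{"rx":0,"ry":0,"tx":0,"ty":0,"tz":0,"rz":0,"jaw":1},{"rx":0,"ry":0,"tx":0,"ty":0,"tz":0,"rz":0,"jaw":1},{"rx":0,"ry":0,"tx":0,"ty":0,"tz":0,"rz":0,"jaw":1},{"rx":0,"ry":0,"tx":0,"ty":0,"tz":0,"rz":0,"jaw":1},{"rx":0,"ry":0,"tx":0,"ty":0,"tz":0,"rz":0,"jaw":1},{"rx":0,"ry":0,"tx":0,"ty":0,"tz":0,"rz":0,"jaw":1},{"rx":0,"ry":0,"tx":0,"ty":0,"tz":0,"rz":0,"jaw":1}]'
python3 -m inch '[{"rx":0,"ry":0,"tx":0,"ty":0,"tz":-10,"rz":0,"jaw":1},{"rx":0,"ry":0,"tx":0,"ty":0,"tz":-20,"rz":0,"jaw":1},{"rx":0,"ry":0,"tx":0,"ty":0,"tz":-30,"rz":0,"jaw":1},{"rx":0,"ry":0,"tx":0,"ty":0,"tz":-30,"rz":0,"jaw":1},{"rx":0,"ry":0,"tx":0,"ty":0,"tz":-30,"rz":0,"jaw":1},{"rx":0,"ry":0,"tx":0,"ty":0,"tz":-20,"rz":0,"jaw":1}]'
python3 -c "
from h import *
plan((.5766,.1639,.145),32.2,12)"
```

```text
time_s: 39.93
ee_pos: [0.5065, -0.1991, 0.0068]
tool_rot: [[-0.534, 0.846, 0.0], [0.846, 0.534, 0.0], [-0.0, 0.0, -1.0]]
wrist_force: [-1.6, 0.7, 5.8]
opening: 0.264
grasp_force: 58.5
time_s: 40.43
ee_pos: [0.5067, -0.1996, 0.1496]
tool_rot: [[-0.533, 0.846, 0.002], [0.846, 0.533, -0.0], [-0.001, 0.001, -1.0]]
wrist_force: [0.9, 0.4, -0.1]
opening: 0.262
grasp_force: 58.7
n 12 tx 22.5 ty 21.1 tz 0.4 rz 0.0000 tilt [ 0.002 -0.   ]
```

```bash
python3 -m inch '[{"rx":0,"ry":0,"tx":22.5,"ty":21.1,"tz":0.4,"rz":0,"jaw":1},{"rx":0,"ry":0,"tx":22.5,"ty":21.1,"tz":0.4,"rz":0,"jaw":1},{"rx":0,"ry":0,"tx":22.5,"ty":21.1,"tz":0.4,"rz":0,"jaw":1},{"rx":0,"ry":0,"tx":22.5,"ty":21.1,"tz":0.4,"rz":0,"jaw":1},{"rx":0,"ry":0,"tx":22.5,"ty":21.1,"tz":0.4,"rz":0,"jaw":1},{"rx":0,"ry":0,"tx":22.5,"ty":21.1,"tz":0.4,"rz":0,"jaw":1},{"rx":0,"ry":0,"tx":22.5,"ty":21.1,"tz":0.4,"rz":0,"jaw":1},{"rx":0,"ry":0,"tx":22.5,"ty":21.1,"tz":0.4,"rz":0,"jaw":1}]' >/dev/null
python3 -m inch '[{"rx":0,"ry":0,"tx":22.5,"ty":21.1,"tz":0.4,"rz":0,"jaw":1},{"rx":0,"ry":0,"tx":22.5,"ty":21.1,"tz":0.4,"rz":0,"jaw":1},{"rx":0,"ry":0,"tx":22.5,"ty":21.1,"tz":0.4,"rz":0,"jaw":1},{"rx":0,"ry":0,"tx":22.5,"ty":21.1,"tz":0.4,"rz":0,"jaw":1},{"rx":0,"ry":0,"tx":0,"ty":0,"tz":0,"rz":0,"jaw":1},{"rx":0,"ry":0,"tx":0,"ty":0,"tz":0,"rz":0,"jaw":1},{"rx":0,"ry":0,"tx":0,"ty":0,"tz":0,"rz":0,"jaw":1},{"rx":0,"ry":0,"tx":0,"ty":0,"tz":0,"rz":0,"jaw":1}]' >/dev/null
python3 -c "
from h import *
st();plan((.5768,.1641,.105),32.2,1);caps(manip.read_state()['ee_pos'][2]+.047,300)"
```

```text
t 41.7667 [0.5763 0.1632 0.1422] psi 32.17 op 0.262 gf 58.75461995601654 F [ 0.  -1.1 -0.7] j7 31.506746369794335
n 1 tx 0.5 ty 0.9 tz 37.2 rz -0.0005 tilt [ 0. -0.]
exp [307, 356]
[311.0, 359.0] [283, 335, 58, 49, 2273] [0.5781, 0.1631, 0.1892]
[309.0, 413.0] [272, 393, 80, 46, 2822] [0.5905, 0.1419, 0.1892]
```

```bash
python3 -m inch '[{"rx":0,"ry":0,"tx":0.8,"ty":0.4,"tz":12,"rz":0,"jaw":1},{"rx":0,"ry":0,"tx":0,"ty":0,"tz":13,"rz":0,"jaw":1},{"rx":0,"ry":0,"tx":0,"ty":0,"tz":12,"rz":0,"jaw":1},{"rx":0,"ry":0,"tx":0,"ty":0,"tz":0,"rz":0,"jaw":1},{"rx":0,"ry":0,"tx":0,"ty":0,"tz":0,"rz":0,"jaw":1}]'
python3 -m inch '[{"rx":0,"ry":0,"tx":0,"ty":0,"tz":4,"rz":0,"jaw":1},{"rx":0,"ry":0,"tx":0,"ty":0,"tz":4,"rz":0,"jaw":1},{"rx":0,"ry":0,"tx":0,"ty":0,"tz":4,"rz":0,"jaw":1},{"rx":0,"ry":0,"tx":0,"ty":0,"tz":4,"rz":0,"jaw":1},{"rx":0,"ry":0,"tx":0,"ty":0,"tz":2,"rz":0,"jaw":1},{"rx":0,"ry":0,"tx":0,"ty":0,"tz":0,"rz":0,"jaw":1},{"rx":0,"ry":0,"tx":0,"ty":0,"tz":0,"rz":0,"jaw":1}]'
```

```text
time_s: 42.23
ee_pos: [0.5757, 0.1648, 0.1036]
tool_rot: [[-0.533, 0.846, -0.002], [0.846, 0.533, -0.001], [-0.0, -0.002, -1.0]]
wrist_force: [0.1, -0.3, 0.2]
opening: 0.258
grasp_force: 58.8
time_s: 42.82
ee_pos: [0.5763, 0.1653, 0.0868]
tool_rot: [[-0.534, 0.846, -0.0], [0.846, 0.534, -0.0], [-0.0, -0.0, -1.0]]
wrist_force: [-0.6, -0.4, -0.3]
opening: 0.262
grasp_force: 58.8
```

```bash
python3 -m inch '[{"rx":0,"ry":0,"tx":-0.8,"ty":0,"tz":1,"rz":0,"jaw":1},{"rx":0,"ry":0,"tx":0,"ty":0,"tz":1,"rz":0,"jaw":1},{"rx":0,"ry":0,"tx":0,"ty":0,"tz":0,"rz":0,"jaw":1},{"rx":0,"ry":0,"tx":0,"ty":0,"tz":0,"rz":0,"jaw":1}]'
python3 -m inch '[{"rx":0,"ry":0,"tx":0,"ty":0,"tz":0.9,"rz":0,"jaw":1},{"rx":0,"ry":0,"tx":0,"ty":0,"tz":0,"rz":0,"jaw":1},{"rx":0,"ry":0,"tx":0,"ty":0,"tz":0,"rz":0,"jaw":1}]'
python3 -m inch '[{"rx":0,"ry":0,"tx":0,"ty":0,"tz":0.8,"rz":0,"jaw":1},{"rx":0,"ry":0,"tx":0,"ty":0,"tz":0,"rz":0,"jaw":1},{"rx":0,"ry":0,"tx":0,"ty":0,"tz":0,"rz":0,"jaw":1}]'
```

```text
time_s: 43.15
ee_pos: [0.5768, 0.1647, 0.0848]
tool_rot: [[-0.534, 0.846, -0.0], [0.846, 0.534, -0.0], [-0.0, -0.0, -1.0]]
wrist_force: [0.6, -0.3, -0.1]
opening: 0.262
grasp_force: 58.8
time_s: 43.4
ee_pos: [0.5768, 0.1647, 0.0839]
tool_rot: [[-0.534, 0.846, 0.0], [0.846, 0.534, 0.0], [-0.0, 0.0, -1.0]]
wrist_force: [0.1, 0.7, 0.4]
opening: 0.259
grasp_force: 58.8
time_s: 43.65
ee_pos: [0.5769, 0.1647, 0.0838]
tool_rot: [[-0.534, 0.846, 0.0], [0.846, 0.534, 0.001], [0.0, 0.0, -1.0]]
wrist_force: [-4.2, -0.6, 14.0]
opening: 0.258
grasp_force: 60.6
```

It bottomed at z 0.0838, like the others. I'll release, lift clear and check.

```bash
python3 -m inch '[{"rx":0,"ry":0,"tx":0,"ty":0,"tz":0,"rz":0,"jaw":-1},{"rx":0,"ry":0,"tx":0,"ty":0,"tz":0,"rz":0,"jaw":-1},{"rx":0,"ry":0,"tx":0,"ty":0,"tz":0,"rz":0,"jaw":-1},{"rx":0,"ry":0,"tx":0,"ty":0,"tz":0,"rz":0,"jaw":-1},{"rx":0,"ry":0,"tx":0,"ty":0,"tz":-10,"rz":0,"jaw":-1},{"rx":0,"ry":0,"tx":0,"ty":0,"tz":-20,"rz":0,"jaw":-1},{"rx":0,"ry":0,"tx":0,"ty":0,"tz":-30,"rz":0,"jaw":-1},{"rx":0,"ry":0,"tx":0,"ty":0,"tz":-30,"rz":0,"jaw":-1}]' >/dev/null
python3 -m inch '[{"rx":0,"ry":0,"tx":0,"ty":0,"tz":-30,"rz":0,"jaw":-1},{"rx":0,"ry":0,"tx":0,"ty":0,"tz":-30,"rz":0,"jaw":-1},{"rx":0,"ry":0,"tx":-25,"ty":0,"tz":0,"rz":0,"jaw":-1},{"rx":0,"ry":0,"tx":0,"ty":0,"tz":0,"rz":0,"jaw":-1},{"rx":0,"ry":0,"tx":0,"ty":0,"tz":0,"rz":0,"jaw":-1}]' >/dev/null
python3 -c "
from h import *
st();c=cams.camera('wrist')
for k in('vial_0','vial_block','blank_block','tube_block','clear_jar'):
  for r in finder.search_frame('wrist',k)[:4]:print(k,round(r['score'],2),np.round(r['xyz'],3),px(c,r['xyz']))
g=cv2.GaussianBlur(cv2.cvtColor(c['image'],cv2.COLOR_RGB2GRAY),(5,5),1)[:320]
h=cv2.HoughCircles(g,cv2.HOUGH_GRADIENT,1,15,param1=60,param2=16,minRadius=12,maxRadius=24)
for x,y,r in h[0][:8]:print(x,y,r,ray(c,x,y,.131).round(4))
c=cams.camera('top')
for k in('vial_0','tube_block','clear_jar'):
  for r in finder.search_frame('top',k)[:4]:print('top',k,round(r['score'],2),np.round(r['xyz'],3))"
```

```text
t 44.7333 [0.5905 0.1424 0.234 ] psi 32.15 op 0.998 gf 0.0 F [ 0.1 -0.1 -0.1] j7 29.88353298440665
vial_0 0.92 [0.572 0.165 0.131] [304, 192]
vial_0 0.86 [0.559 0.202 0.132] [316, 137]
vial_0 0.64 [0.609 0.113 0.091] [310, 255]
vial_0 0.56 [0.54  0.234 0.132] [318, 78]
vial_block 0.62 [0.551 0.201 0.094] [306, 130]
vial_block 0.16 [0.446 0.008 0.044] [114, 240]
blank_block 0.63 [0.606 0.112 0.094] [306, 256]
tube_block 0.56 [ 0.618 -0.077  0.039] [229, 374]
clear_jar 0.58 [0.446 0.006 0.045] [113, 242]
310.5 136.5 23.4 [0.5556 0.2    0.131 ]
310.5 187.5 22.3 [0.5742 0.1704 0.131 ]
309.5 77.5 23.4 [0.5354 0.231  0.131 ]
103.5 248.5 18.3 [0.4671 0.0486 0.131 ]
242.5 259.5 12.8 [0.5597 0.0962 0.131 ]
118.5 239.5 17.9 [0.4738 0.0613 0.131 ]
572.5 36.5 14.4 [0.6631 0.3393 0.131 ]
292.5 108.5 13.1 [0.5359 0.2089 0.131 ]
top vial_0 0.65 [0.532 0.22  0.127]
top tube_block 0.82 [ 0.617 -0.092  0.043]
top tube_block 0.21 [0.546 0.206 0.094]
top clear_jar 0.74 [ 0.442 -0.004  0.043]
```

```bash
python3 -c "
from h import *
print(manip.hand_in())"
```

```text
the job is handed in; nothing more can be done
None
```

I handed the job in after about 45 s of robot time. The vial block is in the long bay, the plain block is in the short bay, and the three amber vials are upright on the bottom of their bores, as the final contact heights and detections agree; the microtube block and the clear jar are where they were.

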